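Load a cell pack into its welding jig

TASK

Make up a battery pack in the jig: swing the red keeper arm fully open, slide the black cell holder along its ledge over the lip so that it drops flat into the pocket, and only then lay every blue cell from the bench flat in a cradle of its own in the holder. Then slide the orange frame over its lip so that it drops flat onto the holder and shuts the cells in, and swing the keeper arm back over the middle of the frame. Slide the holder and the frame along the jig, do not lift them out of it, and leave the tools around the jig where they are.

Things in the scene. Friction and masses are not known exactly. Their poses are not given: they have to be found in the camera images.
- jig: Fixed aluminium jig on the bench, 424 mm long (its y axis) x 200 mm wide (its x axis, pointing away from the robot), origin at the centre of its underside, on the bench. Pocket in the middle, a loading ledge at either end (+y and -y). Side rails |x| = 88 to 100 mm, 52 mm high, guide the plates all along. The holder waits on one ledge, the frame on the other; which is where varies.
- pocket (a point): Centre of the pocket floor, 6 mm above the bench, axes as the jig's. Pocket 125 mm (y) x 176 mm (x), open at the top. At both y ends a rounded steel lip closes it: top 49 mm above the bench, inner face at |y| = 62.5 mm, crest at |y| = 65.5 mm, outer side a gentle ramp down to the ledge at |y| = 80 mm.
- ledge_left (a point): Point on the flat grey ledge at the jig's +y end, 146 mm from its centre. Both ledges: surface 46 mm above the bench (3 mm below the lip), from |y| = 80 to 212 mm, open at the outer end, so a plate can be pushed from there with the closed fingers; it drops once its rear edge is well past the inner face of the lip.
- ledge_right (a point): The same point on the ledge at the jig's -y end.
- keeper (a joint): Red keeper arm, swings level about an upright pivot at jig-local (-110, 0) mm. 0 = closed: it points along jig +x over the middle of the pocket. Grows as it swings clockwise seen from above, towards jig -y, to a stop at 1.75 rad, clear of the pocket (fully open: over 1.5). Arm 100 x 18 mm, underside 53, top 61 mm above the bench. Friction about 1 N at the knob; stays where it is left.
- keeper_knob (a point): Middle of the round upright black knob on the keeper arm, 80 mm from the pivot, 80 mm above the bench; knob 17 mm across, from 65 to 95 mm above the bench.
- holder: Black cell holder, 0.3 kg, too wide to grip: plate 172 (its x, across the jig) x 120 (its y, along it) x 8 mm, walls at |x| = 80 to 86 mm up to 33.5 mm. Origin: centre of the underside. Ribs 5 mm high form four cradles 77 x 28 mm, centres x = +-41, y = +-25 mm, one cell in each, along x; a seated cell's centre is 20 mm above the underside. In the pocket its underside is 6 mm above the bench.
- frame: Orange retaining frame, 0.25 kg, too wide to grip: 172 mm (its x, across the jig) x 120 mm (its y, along it) x 8 mm thick, four windows, a dark boss in the middle 11.5 mm above the underside. Origin: centre of the underside. Seated, it rests on the holder's two walls, underside 39.5 mm above the bench, its edges just below the lips.
- cell_0: Blue square lithium cell, 72 mm long (its x axis) x 24 x 24 mm, 0.11 kg, lying flat, white and brass at one end and black at the other (either way round will do). Origin at its centre. There are two to four cells; an absent one reads None from the start.
- cell_1: Blue square lithium cell, 72 mm long (its x axis) x 24 x 24 mm, 0.11 kg, lying flat, white and brass at one end and black at the other (either way round will do). Origin at its centre. There are two to four cells; an absent one reads None from the start.
- cell_2: Blue square lithium cell, 72 mm long (its x axis) x 24 x 24 mm, 0.11 kg, lying flat, white and brass at one end and black at the other (either way round will do). Origin at its centre. There are two to four cells; an absent one reads None from the start.
- cell_3: Blue square lithium cell, 72 mm long (its x axis) x 24 x 24 mm, 0.11 kg, lying flat, white and brass at one end and black at the other (either way round will do). Origin at its centre. There are two to four cells; an absent one reads None from the start.
- multimeter: Red multimeter, 78 x 155 x 49 mm, bystander behind the jig; origin at the centre of its underside.
- red_cutter: Red cutters, 61 x 126 x 12 mm, bystander; origin at the centre of the underside.
- black_tape: Black tape roll, 67 x 74 x 19 mm, bystander; origin at the centre of its underside.
- blue_driver: Blue screwdriver, 30 x 170 x 31 mm, bystander; origin at the centre of its underside.
Things that resemble listed ones, but are neither listed nor needed, are in the scene too. What is shaped like the cell_3 but turquoise is not meant.

How it is judged:
On the way, in this order (a step that is already met when the one before it is completed fails the run):
1. the keeper arm is swung open (over 1.5 rad) (value of joint keeper above 1.5 rad), for 0.2 s.
2. the holder lies flat on the floor of the pocket (z of holder in the frame of jig between 0.003 and 0.009 m and y of holder in the frame of jig between -0.006 and 0.006 m and angle between holder's own z axis and vertical below 0.03 rad), for 0.2 s.
3. every cell lies seated in a cradle of the holder in the pocket (all of step 2 and z of cell_0 in the frame of holder between 0.016 and 0.0225 m and x of cell_0 in the frame of holder between -0.055 and 0.055 m and y of cell_0 in the frame of holder between -0.035 and 0.035 m and angle between the x axis of each of cell_0, cell_1, cell_2, cell_3 and the x axis of holder, either way round below 0.15 rad and z of cell_1 in the frame of holder between 0.016 and 0.0225 m and x of cell_1 in the frame of holder between -0.055 and 0.055 m and y of cell_1 in the frame of holder between -0.035 and 0.035 m and z of cell_2 in the frame of holder between 0.016 and 0.0225 m and x of cell_2 in the frame of holder between -0.055 and 0.055 m and y of cell_2 in the frame of holder between -0.035 and 0.035 m and z of cell_3 in the frame of holder between 0.016 and 0.0225 m and x of cell_3 in the frame of holder between -0.055 and 0.055 m and y of cell_3 in the frame of holder between -0.035 and 0.035 m), for 0.2 s.
4. the frame lies flat on the holder in the pocket, over the cells (all of step 3 and z of frame in the frame of jig between 0.036 and 0.0425 m and y of frame in the frame of jig between -0.006 and 0.006 m and angle between frame's own z axis and vertical below 0.03 rad), for 0.2 s.
At the end, for the whole second after the job is handed in: Holder flat on the pocket floor and frame flat on the holder's walls (heights within 3 mm, tilt under 0.03 rad, within 6 mm of the middle); every present cell down in a cradle (centre at most 22.5 mm above the holder's underside, within 0.15 rad of its x axis); keeper under 0.2 rad; at rest (all of step 4 and value of joint keeper below 0.2 rad and linear speed of each of frame, holder below 0.02 m/s); the robot touches nothing.
It fails at once if the holder or the frame lifted out of the jig (underside more than 90 mm above the bench) (z of any of holder, frame in the frame of jig above 0.09 m).
It fails at once if a bystander pushed more than 40 mm (distance of any of multimeter, red_cutter, black_tape, blue_driver from where it was at the start of the episode above 0.04 m).
Of cell_0, cell_1, cell_2, cell_3 only 2 to 4 are there at a start; the rules pass over those that are not, and their reading is None.
At some moment in a run one of cell_0, cell_1, cell_2, cell_3 may be knocked a few centimetres aside while the robot is not near it.
Once in a run the grip may slacken for a moment while it holds something.
It also fails if it takes over 210 s, if anything falls off the work surface, if the arm or the gripper's body presses on something with over 40 N, if the wrist force passes 120 N, or if a joint passes its speed limit or range.

ROBOT

A 6-joint arm with a two-finger parallel gripper is mounted at the origin on a cart in front of the work surface, level with it; the furniture and walls round the work are solid. World frame = base frame: x ahead of the robot, y to its left, z up, the work surface at z = 0. Lengths are in m, angles in rad, forces in N, time in s.
With the tool pointing down it reaches from about 0.425 to 1.125 m from the base axis. Payload 14.9 kg.
Tool frame: the origin (TCP) lies at the very end of the fingers, on their centre line; the grasp point (between the pads) lies behind it (r.grip_depth is the x of the grasp point in the tool frame, in m); x points along the fingers, y is the direction in which the jaws open and shut, and the axes are right-handed (so a half turn about x gives the same grasp; the last joint's range is limited). The gripper opens to 91 mm and grips with 3 to 60 N. Pads are 32 mm wide; open, the fingers measure 118 mm over their backs; the gripper's body (76 mm by 178 mm) begins 60 mm behind the grasp point.
Start: joints at [-1.31, 0.379, 1.734, -0, 1.028, -0.033], TCP at [0.203, -0.67, 0.187] pointing down, gripper open.
Joint ranges: [-2.77, 2.77], [-0.74, 2.19], [0, 2.66], [-1.06, 4.2], [0.31, 2.87], [-3.08, 3.08]. Speed limits (rad/s): [1.89, 1.89, 2.39, 3.14, 3.14, 3.14].

INTERFACE

Orientations are given as [roll, pitch, yaw] about the fixed x, y, z axes, in that order (R = Rz(yaw) Ry(pitch) Rx(roll)).
In Python, from rig import r gives the robot as it stands. The module is installed in compiled form; this text tells all that it offers.
- The arm moves only by the tool carry_out, never from a script. Its argument "moves" is a list of rows, each a list of 7 numbers: the shift along the tool's x, y, z in mm, then the turn, a rotation vector about the tool's x, y, z in rad, then the opening, from 0 (shut) to 1 (fully open). A call has 1 to 8 rows; each row shifts and turns the commanded pose from where the row before left it, along the tool's axes as they then stand; what a row does not reach is not made up. A row lasts 1/8 s, in which the tool goes at most 62.5 mm and 10.7 degrees, less where a joint would pass 70% of its speed; a pose out of reach is approached as far as the arm can. A call with a gripper value outside its range is refused whole. The fingers move at their own pace and stop on an object; "newtons" is the grip in N (left out, the last holds). Time passes only in rows, so rows that do not move let the fingers close. It gives the time, the measured TCP pose, the force and the opening at its end, in the units of the state.
- r.sense(): the state, without advancing time (a new reading comes with each control period).
- r.grab_frame(name): name is "side" or "top" or "wrist"; returns the picture (420x560x3 uint8, red, green, blue); there is no depth.
- r.camera_info(name): a dict with "camera_matrix" (3x3 intrinsics, pixels), "k1" (the pictures are not rectified: a ray, as slopes to the right and down, at radius r is drawn at 1 + k1 r^2 times it, then the intrinsics apply), "R" (3x3) and "t" (3): a world point X has camera coordinates R X + t. Camera axes: x right, y down, z forward; pixel columns grow to the right and rows downward; lengths in m; the calibration is good to about 2 mm. A picture is of the moment at which its call begins: read the wrist's pose just before it. camera_info takes no time and is no camera call; for the wrist camera it gives the pose at the moment of the call.
- r.finish_job(): hands the job in, once; it reports no verdict.
The state is a dict: "t": time; "joints": joint angles; "qvel": joint speeds; "tau": joint torques, N m; "position": TCP position; "orientation": TCP orientation; "wrist_force": force on the tool from outside, world axes, zero at the start; "wrist_torque": the same for the moment, N m; "gripper_width": finger opening in m.
Only numpy, scipy, OpenCV 4.12 (cv2) and the standard library are available. Lean on these libraries where they do the work, as an engineer would, in place of code of your own. Each camera call takes 0.05 s, during which the arm holds its last target. There are 200 camera calls.

## Working session

There is one attempt and no reset: what is moved stays moved. The work goes in short steps, Python scripts to look and compute and a tool call to move; the robot and the scene stay as the last step left them, time stands still between calls to the robot, and variables do not carry over. Pictures are saved under pics/ and viewed, about 12 in all and at most 16, crops included, and the job is handed in when it is done.

Besides the shell and the picture viewer there is one more tool, called after "Call:" by a JSON object that holds its "api" and its "payload", one argument or row to a line. carry_out: Moves the arm, as the interface text tells. Its arguments: {"type":"object","properties":{"moves":{"type":"array","items":{"type":"array","items":{"type":"number"}}},"newtons":{"type":"number"}},"required":["moves"]}

```bash
mkdir -p pics
cat > h.py <<'E'
import numpy as np, cv2
from rig import r
from scipy.spatial.transform import Rotation as Ro
def snap(name,f):
    ci=r.camera_info(name); im=r.grab_frame(name); np.savez('pics/%s.npz'%f,im=im,**{k:ci[k] for k in('camera_matrix','k1','R','t')})
    cv2.imwrite('pics/%s.png'%f,im[:,:,::-1]); return im,ci
def load(f):
    d=np.load('pics/%s.npz'%f); return d['im'],d
def ray(ci,uv):
    K=np.array(ci['camera_matrix']);p=np.linalg.solve(K,[uv[0],uv[1],1.])[:2];s=p.copy()
    for _ in range(20): s=p/(1+float(ci['k1'])*(s@s))
    R=np.array(ci['R']);return -R.T@np.array(ci['t']),R.T@np.array([s[0],s[1],1])
def onz(ci,uv,z):
    c,d=ray(ci,uv);return c+d*(z-c[2])/d[2]
def proj(ci,X):
    c=np.array(ci['R'])@np.array(X)+np.array(ci['t']);s=c[:2]/c[2];s=s*(1+float(ci['k1'])*(s@s));K=np.array(ci['camera_matrix'])
    return K[:2,:2]@s+K[:2,2]
def st():
    s=r.sense();R=Ro.from_euler('xyz',s['orientation']).as_matrix()
    print('t',s['t'],'p',np.round(s['position'],4),'F',np.round(s['wrist_force'],1),'w',round(s['gripper_width'],4));print(np.round(R,3).tolist(),np.round(s['joints'],2));return s,R
def totool(d):
    s=r.sense();R=Ro.from_euler('xyz',s['orientation']).as_matrix();return R.T@np.array(d)*1000
E
python3 - <<'E'
from h import *
st();print(r.grip_depth)
a,ci=snap('top','top0');b,cj=snap('side','side0')
for c in(ci,cj): print(np.round(c['camera_matrix'],1).tolist(),c['k1'],np.round(-np.array(c['R']).T@c['t'],3),np.round(c['R'],2).tolist())
E
```

```text
t 0.0 p [ 0.2026 -0.6696  0.1865] F [ 0.6 -0.2  0.5] w 0.0914
[[-0.0, 0.29, -0.957], [0.001, -0.957, -0.29], [-1.0, -0.001, -0.0]] [-1.31  0.38  1.73  0.    1.03 -0.03]
-0.0188
[[529.2, 0.0, 271.6], [0.0, 529.2, 206.9], [0.0, 0.0, 1.0]] -0.14593990342130378 [ 0.407 -0.003  1.642] [[0.01, -1.0, -0.0], [-0.99, -0.01, -0.11], [0.11, 0.0, -0.99]]
[[417.2, 0.0, 278.6], [0.0, 417.2, 202.9], [0.0, 0.0, 1.0]] -0.06810480116568969 [ 0.999 -0.899  0.947] [[0.9, 0.43, -0.0], [0.28, -0.6, -0.75], [-0.32, 0.67, -0.67]]
```

View pics/top0.png

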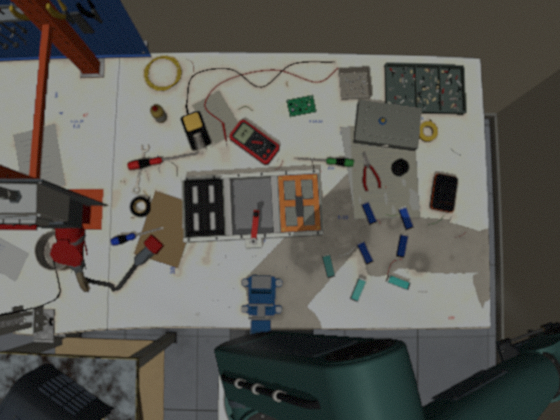

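View pics/side0.png

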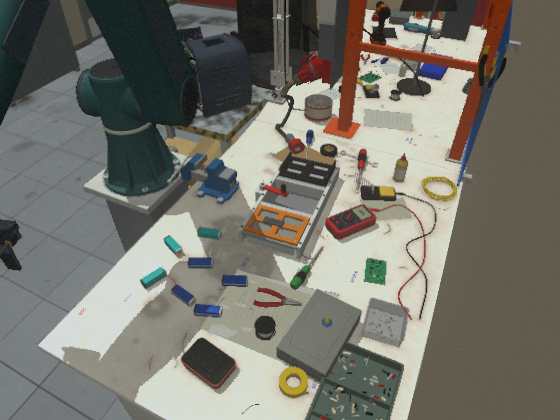

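The top view shows the jig at (252,203) with the holder on its +y ledge (205,207) and the frame on its -y ledge (299,202). The red keeper is nearly closed at (256,225). Candidates for cells:
- Blue, meant: (368,213), (406,218), (402,246), (365,253).
- Turquoise, not meant: (327,266), (358,290), (398,282).
- Blue driver (123,238) and blue vise (262,290): bystander and furniture.

Run:
```python
from h import *
a,ci=load('top0')
hsv=cv2.cvtColor(a,cv2.COLOR_RGB2HSV)
m=cv2.inRange(hsv,(105,110,40),(125,255,255));m[:,:340]=0;m[:190]=0
n,l,s,c=cv2.connectedComponentsWithStats(m)
for i in range(1,n):
    if s[i,4]>40:
        pts=np.argwhere(l==i)[:,::-1].astype(float)
        W=np.array([onz(ci,p,.024)[:2] for p in pts]);q=W.mean(0);e,v=np.linalg.eigh(np.cov((W-q).T))
        print(s[i,4],c[i],q.round(4),'yaw',np.arctan2(v[1,1],v[0,1]).round(3),'len',np.sqrt(12*e).round(3))
m=cv2.inRange(hsv,(8,120,60),(20,255,255));m[:160]=0;m[240:]=0;m[:,:270]=0;m[:,330:]=0
W=np.array([onz(ci,p,.054)[:2] for p in np.argwhere(m>0)[:,::-1]],np.float32);print('frame',cv2.minAreaRect(W))
big=cv2.resize(a[155:265,170:340],None,fx=4.6,fy=4.6,interpolation=cv2.INTER_CUBIC)
big=np.clip(big*1.6,0,255).astype(np.uint8)
cv2.imwrite('pics/jig0.png',big[:,:,::-1])
```

```text
122 [368.66393443 212.95901639] [ 0.5742 -0.3007] yaw -2.751 len [0.019 0.062]
135 [405.47407407 218.16296296] [ 0.559 -0.416] yaw -2.796 len [0.022 0.061]
135 [401.71111111 245.53333333] [ 0.4742 -0.4028] yaw 2.94 len [0.021 0.061]
122 [364.72131148 252.5       ] [ 0.4523 -0.2875] yaw -2.694 len [0.019 0.063]
frame ((0.6014339923858643, -0.08345270156860352), (0.17174653708934784, 0.1195913702249527), 3.5867812633514404)
```

View pics/jig0.png

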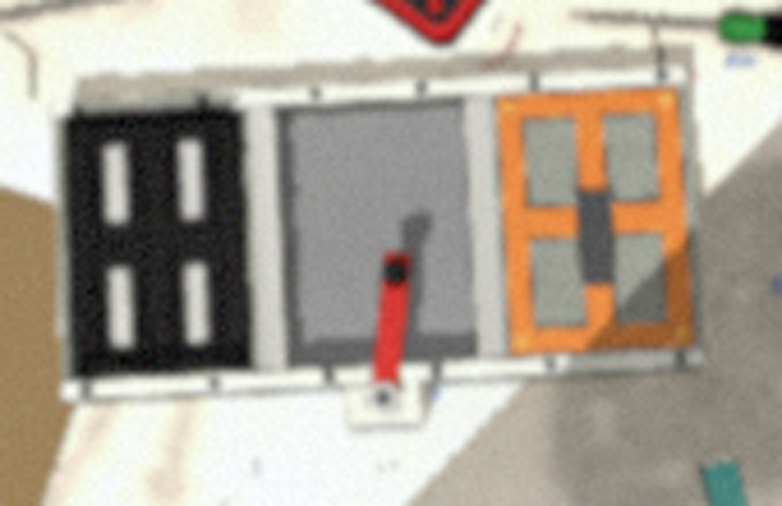

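The crop shows the jig turned slightly, with rails around the holder (left), pocket, frame (right), and the red keeper with its black knob at crop pixel (395,268) and pivot at (383,397). Next I work out the jig pose.

```bash
cat >> h.py <<'E'
def jw(J,p):
    c,s=np.cos(J[2]),np.sin(J[2]);p=np.asarray(p,float)
    return np.array([J[0]+c*p[0]-s*p[1],J[1]+s*p[0]+c*p[1]])
def wj(J,p):
    c,s=np.cos(J[2]),np.sin(J[2]);d=np.asarray(p,float)[:2]-J[:2]
    return np.array([c*d[0]+s*d[1],-s*d[0]+c*d[1]])
E
python3 - <<'E'
from h import *
a,ci=load('top0')
P=lambda u,v,z:onz(ci,(170+u/4.6-.5,155+v/4.6-.5),z)[:2]
for n,u,v in(('TL',72,105),('TR',690,70),('BL',63,398),('BR',703,362)):print(n,P(u,v,.052).round(4))
print('pivot',P(383,397,.062).round(4),'knob',P(395,268,.095).round(4))
print('pocket lip inner edges mid', P(288,235,.049), P(470,225,.049), 'lip L outer..')
for n,u,v in(('HTL',68,118),('HTR',243,112),('HBL',73,372),('HBR',250,366)):print(n,P(u,v,.0795).round(4))
s,R=st()
cw=r.camera_info('wrist');print(R.T@(-np.array(cw['R']).T@cw['t']-s['position']), R.T@np.array(cw['R']).T)
J=(0.5925,0.0625,.0626)
for p in((0,0),(-110,0),(-30,0),(0,146),(0,-146)):print(p,jw(J,np.array(p)/1000))
E
```

```text
TL [0.6757 0.2641]
TR [ 0.7027 -0.1461]
BL [0.4812 0.2647]
BR [ 0.5089 -0.1544]
pivot [0.4837 0.0544] knob [0.5645 0.0465]
pocket lip inner edges mid [0.59041237 0.11886553] [ 0.59813504 -0.00104934] lip L outer..
HTL [0.6624 0.2619]
HTR [0.6672 0.1473]
HBL [0.4967 0.254 ]
HBR [0.5019 0.1396]
t 0.1 p [ 0.2026 -0.6697  0.1866] F [-0.1  0.2 -0.3] w 0.0914
[[-0.0, 0.29, -0.957], [0.001, -0.957, -0.29], [-1.0, -0.001, -0.0]] [-1.31  0.38  1.73 -0.    1.03 -0.03]
[-0.19711545  0.00113447 -0.07001413] [[ 4.59677151e-04 -2.51176198e-01  9.67941272e-01]
 [ 9.99999887e-01  2.34210301e-04 -4.14125379e-04]
 [-1.22683379e-04  9.67941353e-01  2.51176277e-01]]
(0, 0) [0.5925 0.0625]
(-110, 0) [0.48271546 0.0556185 ]
(-30, 0) [0.56255876 0.06062323]
(0, 146) [0.58336637 0.20821402]
(0, -146) [ 0.60163363 -0.08321402]
```

Call:
{"api": "carry_out", "payload": {
  "moves": [
    [-8,-41.6,-39.4,0,0,0,1],
    [-8,-41.6,-39.4,0,0,0,0.8],
    [-5,-41.6,-39.4,0,0,0,0.6],
    [-5,-41.6,-39.4,0,0,0,0.6],
    [-5,-41.6,-39.4,0,0,0,0.6],
    [-5,-41.6,-39.4,0,0,0,0.6],
    [0,-41.6,-39.4,0,0,0,0.6],
    [0,-41.6,-39.4,0,0,0,0.6]
  ],
  "newtons": 15
}}

```text
t: 1.1
position: [0.4084, -0.2585, 0.2232]
orientation: [2.38, 1.571, -0.469]
wrist_force: [1.0, -1.1, 0.1]
gripper_width: 0.0549
```

Call:
{"api": "carry_out", "payload": {
  "moves": [
    [0,-41.6,-39.4,0,0,0,0.5],
    [0,-41.6,-39.4,0,0,0,0.5],
    [0,-41.6,-39.4,0,0,0,0.5],
    [0,-41.6,-39.4,0,0,0,0.5],
    [0,0,0,0.116,0,0,0.5],
    [0,0,0,0.116,0,0,0.5],
    [0,0,0,0,0,0,0.5]
  ]
}}

```text
t: 1.98
position: [0.5105, -0.0551, 0.2229]
orientation: [-0.189, 1.57, 3.015]
wrist_force: [0.2, 0.0, 0.6]
gripper_width: 0.0453
```

Run:
```python
from h import *
s,R=st();im,ci=snap('wrist','w1')
for z in(.08,.095): print(proj(ci,[.562,.048,z]))
```

```text
t 1.975 p [ 0.5105 -0.0551  0.2229] F [0.2 0.  0.6] w 0.0453
[[-0.0, 0.063, -0.998], [0.0, -0.998, -0.063], [-1.0, -0.0, 0.0]] [-0.15  0.04  2.08 -0.    1.02  1.36]
[177.025885   128.08620124]
[172.2592507  128.75926605]
```

View pics/w1.png

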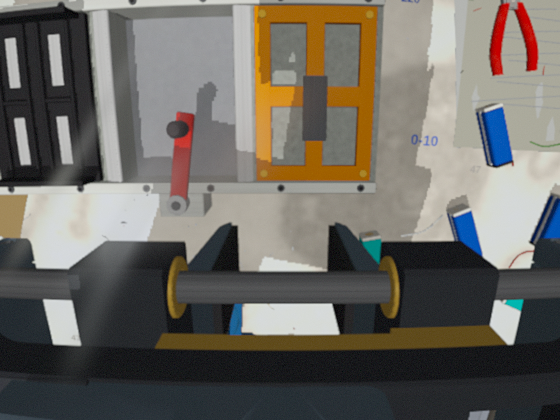

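The knob at (177,129) is where predicted. Going down on it.

Call:
{"api": "carry_out", "payload": {
  "moves": [
    [0,-50,-29,0,0,0,0.5],
    [0,-50,-29,0,0,0,0.5],
    [50,0,0,0,0,0,0.5],
    [50,0,0,0,0,0,0.5],
    [40,0,0,0,0,0,0.5],
    [13,0,0,0,0,0,0.5],
    [0,0,0,0,0,0,0.1],
    [0,0,0,0,0,0,0.1]
  ],
  "newtons": 5
}}

```text
t: 3.02
position: [0.5635, 0.0481, 0.0718]
orientation: [3.119, 1.569, 0.039]
wrist_force: [-0.0, -0.1, 0.5]
gripper_width: 0.0286
```

```bash
cat >> h.py <<'E'
def arc(th0,th1,n,dphi,phi0=0,rad=80):
    th=np.linspace(th0,th1,n+1)
    for i in range(n):
        dy=rad*(np.sin(th[i+1])-np.sin(th[i]));dz=-rad*(np.cos(th[i+1])-np.cos(th[i]));p=phi0+dphi*i
        print([0,round(dy*np.cos(p)+dz*np.sin(p),1),round(-dy*np.sin(p)+dz*np.cos(p),1),dphi])
E
python3 -c "
from h import *
st();arc(.14,1.70,12,.06)"
```

```text
t 3.025 p [0.5635 0.0481 0.0718] F [-0.  -0.1  0.5] w 0.0286
[[0.002, 0.062, -0.998], [0.0, -0.998, -0.062], [-1.0, 0.0, -0.002]] [ 0.04  0.34  2.05 -0.    0.75  1.55]
[0, np.float64(10.2), np.float64(2.1), 0.06]
[0, np.float64(10.0), np.float64(2.8), 0.06]
[0, np.float64(9.8), np.float64(3.5), 0.06]
[0, np.float64(9.5), np.float64(4.2), 0.06]
[0, np.float64(9.2), np.float64(4.8), 0.06]
[0, np.float64(8.8), np.float64(5.5), 0.06]
[0, np.float64(8.4), np.float64(6.1), 0.06]
[0, np.float64(8.0), np.float64(6.7), 0.06]
[0, np.float64(7.5), np.float64(7.2), 0.06]
[0, np.float64(7.0), np.float64(7.7), 0.06]
[0, np.float64(6.4), np.float64(8.2), 0.06]
[0, np.float64(5.8), np.float64(8.6), 0.06]
```

Call:
{"api": "carry_out", "payload": {
  "moves": [
    [0,0,0,0,0,0,0.1],
    [0,0,0,0,0,0,0.1],
    [0,0,0,0,0,0,0.1]
  ]
}}

```text
t: 3.4
position: [0.5626, 0.0481, 0.0705]
orientation: [3.141, 1.57, 0.062]
wrist_force: [0.2, -0.3, 1.2]
gripper_width: 0.0091
```

Width 9.1 mm is less than the knob's 17 mm, so the knob is not held. Looking.

Run:
```python
from h import *
s,R=st();im,ci=snap('wrist','w2')
```

```text
t 3.4 p [0.5626 0.0481 0.0705] F [ 0.2 -0.3  1.2] w 0.0091
[[0.001, 0.062, -0.998], [0.0, -0.998, -0.062], [-1.0, 0.0, -0.001]] [0.04 0.34 2.05 0.   0.75 1.55]
```

View pics/w2.png

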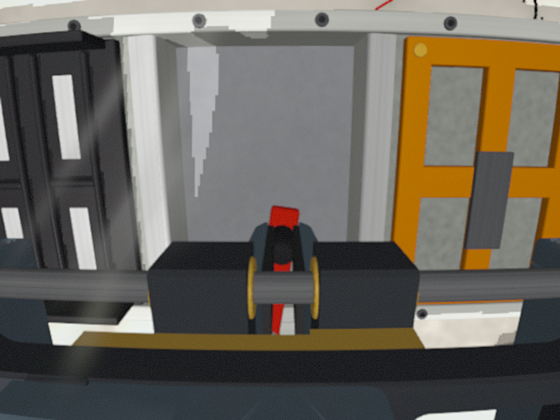

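Run:
```python
from h import *
im,ci=load('w2')
for uv in((283,228),(283,240),(283,254)): print(onz(ci,uv,.095),onz(ci,uv,.065))
print('arm tip',onz(ci,(285,208),.061)); print('tcp px',proj(ci,[.5626,.0481,.0705]),proj(ci,[.5786,.0481,.0705]),proj(ci,[.5786,.0481,.1]))
im1,c1=load('w1')
print('w1 knob',onz(c1,(177,129),.095),'tip',onz(c1,(184,113),.061),'pivot',onz(c1,(178,204),.061))
cv2.imwrite('pics/c2.png',cv2.resize(np.clip(im[195:275,225:345]*1.5,0,255).astype(np.uint8),None,fx=6,fy=6)[:,:,::-1])
```

```text
[0.57602148 0.04768934 0.095     ] [0.56617376 0.04707776 0.065     ]
[0.56949251 0.04728326 0.095     ] [0.55851029 0.04660111 0.065     ]
[0.5617091  0.04679914 0.095     ] [0.5493744  0.04603287 0.065     ]
arm tip [0.57763664 0.04657762 0.061     ]
tcp px [280.89579241 236.55778125] [282.56952929 210.47671562] [282.4980441 226.1764472]
w1 knob [0.56200709 0.04361449 0.095     ] tip [0.5761605  0.04654834 0.061     ] pivot [0.48202553 0.05309542 0.061     ]
```

View pics/c2.png

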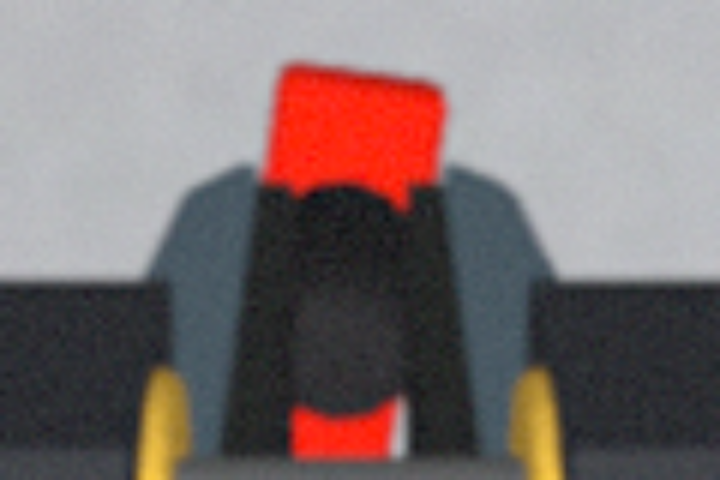

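The crop shows the knob between the black pads (crop pixel (350,300)) with the red arm tip ahead of it, so it is caged. Swinging.

Call:
{"api": "carry_out", "payload": {
  "moves": [
    [0,10.2,2.1,0.06,0,0,0.1],
    [0,10,2.8,0.06,0,0,0.1],
    [0,9.8,3.5,0.06,0,0,0.1],
    [0,9.5,4.2,0.06,0,0,0.1],
    [0,9.2,4.8,0.06,0,0,0.1],
    [0,8.8,5.5,0.06,0,0,0.1],
    [0,8.4,6.1,0.06,0,0,0.1],
    [0,8,6.7,0.06,0,0,0.1]
  ]
}}

```text
t: 4.45
position: [0.5174, -0.0178, 0.0702]
orientation: [-2.623, 1.571, 0.098]
wrist_force: [-0.3, -1.2, 0.3]
gripper_width: 0.009
```

Call:
{"api": "carry_out", "payload": {
  "moves": [
    [0,7.5,7.2,0.06,0,0,0.1],
    [0,7,7.7,0.06,0,0,0.1],
    [0,6.4,8.2,0.06,0,0,0.1],
    [0,5.8,8.6,0.06,0,0,0.1],
    [0,0,0,0,0,0,0.1]
  ]
}}

```text
t: 5.08
position: [0.4769, -0.0254, 0.0702]
orientation: [0.564, 1.571, 3.047]
wrist_force: [1.0, 0.1, 0.5]
gripper_width: 0.0094
```

Run:
```python
from h import *
s,R=st();im,ci=snap('wrist','w3')
hsv=cv2.cvtColor(im,cv2.COLOR_RGB2HSV);m=cv2.inRange(hsv,(0,150,80),(6,255,255))|cv2.inRange(hsv,(174,150,80),(180,255,255))
p=np.argwhere(m>0)[:,::-1];print(len(p),p.min(0),p.max(0))
W=np.array([onz(ci,q,.061)[:2] for q in p]);print(W.min(0),W.max(0),W.mean(0)); e,v=np.linalg.eigh(np.cov((W-W.mean(0)).T));print(v[:,1])
a,c=snap('top','top1')
```

```text
t 5.075 p [ 0.4769 -0.0254  0.0702] F [1.  0.1 0.5] w 0.0094
[[-0.0, -0.611, -0.791], [0.0, -0.791, 0.611], [-1.0, 0.0, 0.0]] [-0.1   0.22  2.22 -0.    0.7   2.13]
2407 [ 81 170] [163 270]
[0.50959484 0.03507058] [0.57638917 0.05934022] [0.54145345 0.04685876]
[-0.98983053  0.14225164]
```

View pics/w3.png

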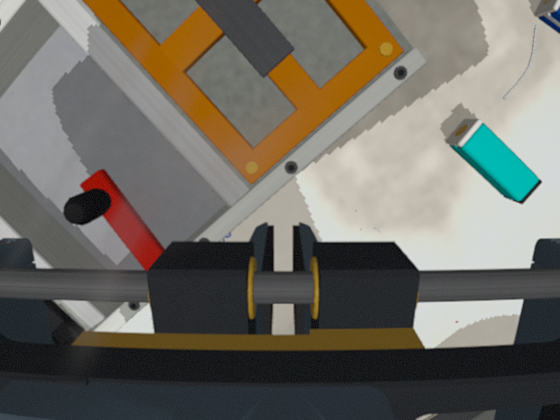

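Run:
```python
from h import *
for f in('top0','top1'):
    im,ci=load(f);hsv=cv2.cvtColor(im,cv2.COLOR_RGB2HSV);m=cv2.inRange(hsv,(0,150,60),(6,255,255))|cv2.inRange(hsv,(174,150,60),(180,255,255))
    m[:205]=0;m[250:]=0;m[:,:235]=0;m[:,300:]=0
    p=np.argwhere(m>0)[:,::-1];W=np.array([onz(ci,q,.061)[:2] for q in p]);e,v=np.linalg.eigh(np.cov((W-W.mean(0)).T));print(f,len(p),W.min(0),W.max(0),W.mean(0),np.arctan2(v[1,1],v[0,1]))
im,ci=load('w3')
for uv in((82,187),(105,170),(130,258),(160,247)):print(uv,onz(ci,uv,.061)[:2])
im,ci=load('w1');
for uv in((179,113),(194,115),(171,197),(187,199)):print(uv,onz(ci,uv,.061)[:2])
im,ci=load('w2');
for uv in((273,206),(299,210)):print(uv,onz(ci,uv,.061)[:2])
```

```text
top0 104 [0.49805154 0.03958066] [0.57336835 0.05715696] [0.53006081 0.04930651] 3.040425466384247
top1 21 [0.49805154 0.03976088] [0.5763068  0.05684952] [0.54988932 0.04994258] 2.971272863408695
(82, 187) [0.57459213 0.0534625 ]
(105, 170) [0.57291864 0.03434469]
(130, 258) [0.52229468 0.0617866 ]
(160, 247) [0.51589598 0.04088459]
(179, 113) [0.57591069 0.05159569]
(194, 115) [0.57471746 0.03646399]
(171, 197) [0.48918591 0.06048941]
(187, 199) [0.48807527 0.04343408]
(273, 206) [0.57843519 0.05389787]
(299, 210) [0.57691055 0.03802425]
```

Run:
```python
from h import *
s,R=st();im,ci=snap('side','side1');p=np.array(s['position']);im=im.copy()
u=proj(ci,p).round(1);print(u,proj(ci,[p[0],p[1],0]),proj(ci,[p[0],p[1],.1]))
x,y=u.astype(int)
c=np.clip(im[y-60:y+30,x-60:x+60]*1.3,0,255).astype(np.uint8);c=cv2.resize(c,None,fx=6,fy=6,interpolation=cv2.INTER_CUBIC)
cv2.drawMarker(c,(int((u[0]-x+60)*6),int((u[1]-y+60)*6)),(255,0,255),0,30,1)
cv2.imwrite('pics/side1c.png',c[:,:,::-1])
```

```text
t 5.175 p [ 0.4777 -0.0254  0.0703] F [0.2 0.9 0.1] w 0.0094
[[0.0, -0.611, -0.792], [-0.0, -0.792, 0.611], [-1.0, -0.0, -0.0]] [-0.1   0.22  2.22  0.    0.7   2.13]
[249.1 196.2] [250.14985668 212.21906642] [248.62430246 189.13822668]
```

View pics/side1c.png

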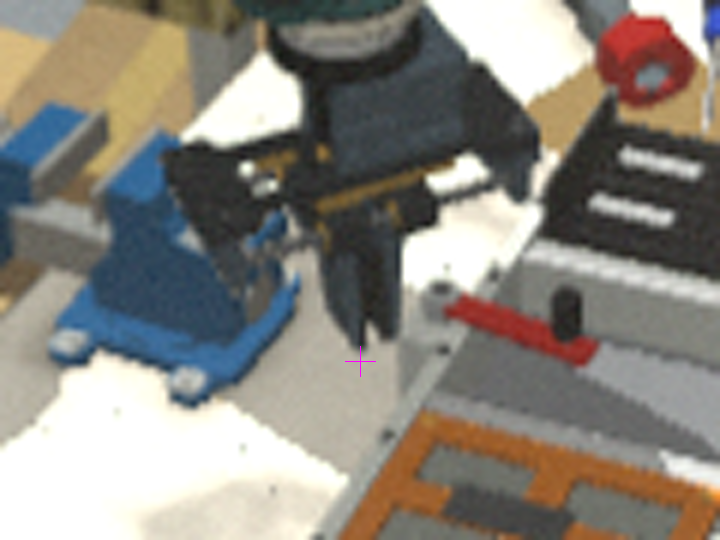

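The side crop shows the keeper unmoved and the fingertips at crop (370,345), about 1 cm above the reported TCP at (360,361). The fingers seem to sit higher than reported and passed over the knob. I go back, straddle the arm lower and let the finger width tell.

Call:
{"api": "carry_out", "payload": {
  "moves": [
    [-50,0,0,0,0,0,0.5],
    [0,-54,-11.5,0,0,0,0.5],
    [0,-54,-11.5,0,0,0,0.5],
    [0,0,0,-0.145,0,0,0.5],
    [0,0,0,-0.145,0,0,0.5],
    [0,0,0,-0.145,0,0,0.5],
    [0,0,0,-0.135,0,0,0.5],
    [0,0,0,0,0,0,0.5]
  ]
}}

```text
t: 6.22
position: [0.5619, 0.046, 0.1201]
orientation: [-2.714, 1.571, 0.339]
wrist_force: [0.4, 0.3, 0.2]
gripper_width: 0.0454
```

Call:
{"api": "carry_out", "payload": {
  "moves": [
    [40,0,0,0,0,0,0.5],
    [15,0,0,0,0,0,0.5],
    [8,0,0,0,0,0,0.5],
    [0,0,0,0,0,0,0.1],
    [0,0,0,0,0,0,0.1],
    [0,0,0,0,0,0,0.1],
    [0,0,0,0,0,0,0.1]
  ]
}}

```text
t: 7.1
position: [0.5621, 0.046, 0.0578]
orientation: [-2.963, 1.569, 0.091]
wrist_force: [0.5, 0.6, 2.6]
gripper_width: 0.0165
```

Run:
```python
from h import *
st();arc(.152,1.72,14,.105,.15)
```

```text
t 7.1 p [0.5621 0.046  0.0578] F [0.5 0.6 2.6] w 0.0165
[[0.001, -0.088, -0.996], [0.0, -0.996, 0.088], [-1.0, -0.0, -0.001]] [0.04 0.36 2.06 0.   0.72 1.7 ]
[0, np.float64(8.9), np.float64(0.5), 0.105]
[0, np.float64(8.9), np.float64(0.6), 0.105]
[0, np.float64(8.9), np.float64(0.6), 0.105]
[0, np.float64(8.9), np.float64(0.7), 0.105]
[0, np.float64(8.9), np.float64(0.8), 0.105]
[0, np.float64(8.9), np.float64(0.8), 0.105]
[0, np.float64(8.9), np.float64(0.9), 0.105]
[0, np.float64(8.9), np.float64(1.0), 0.105]
[0, np.float64(8.9), np.float64(1.0), 0.105]
[0, np.float64(8.9), np.float64(1.1), 0.105]
[0, np.float64(8.9), np.float64(1.1), 0.105]
[0, np.float64(8.9), np.float64(1.2), 0.105]
[0, np.float64(8.9), np.float64(1.3), 0.105]
[0, np.float64(8.9), np.float64(1.3), 0.105]
```

Now the knob is held (16.5 mm), so the real finger ends lie some 25–35 mm above the reported TCP. Swinging.

Call:
{"api": "carry_out", "payload": {
  "moves": [
    [0,8.9,0.5,0.105,0,0,0.1],
    [0,8.9,0.6,0.105,0,0,0.1],
    [0,8.9,0.6,0.105,0,0,0.1],
    [0,8.9,0.7,0.105,0,0,0.1],
    [0,8.9,0.8,0.105,0,0,0.1],
    [0,8.9,0.8,0.105,0,0,0.1],
    [0,8.9,0.9,0.105,0,0,0.1]
  ],
  "newtons": 6
}}

```text
t: 7.98
position: [0.5328, -0.0079, 0.0574]
orientation: [-0.026, 1.57, 2.289]
wrist_force: [-3.5, 5.9, 4.6]
gripper_width: 0.0163
```

Call:
{"api": "carry_out", "payload": {
  "moves": [
    [0,8.9,1.0,0.105,0,0,0.1],
    [0,8.9,1.0,0.105,0,0,0.1],
    [0,8.9,1.1,0.105,0,0,0.1],
    [0,8.9,1.1,0.105,0,0,0.1],
    [0,8.9,1.2,0.105,0,0,0.1],
    [0,8.9,1.3,0.1,0,0,0.1],
    [0,8.9,1.3,0.08,0,0,0.1],
    [0,0,0,0,0,0,0.1]
  ]
}}

```text
t: 8.98
position: [0.4774, -0.0263, 0.0584]
orientation: [-1.615, 1.565, -0.003]
wrist_force: [11.8, 4.6, -3.5]
gripper_width: 0.0806
```

Run:
```python
from h import *
s,R=st();J=(.592,.060,.0626);p=wj(J,s['position']);print(p,np.arctan2(-p[1],p[0]+.11))
```

```text
t 8.975 p [ 0.4774 -0.0263  0.0584] F [11.8  4.6 -3.5] w 0.0806
[[0.006, -0.999, -0.041], [-0.0, -0.041, 0.999], [-1.0, -0.006, -0.0]] [-0.1   0.24  2.23  0.    0.67  3.  ]
[-0.11975657 -0.07899855] 1.6936772377540534
```

The grip slackened (width 81 mm). I raise and check where the keeper was left.

Call:
{"api": "carry_out", "payload": {
  "moves": [
    [0,0,0,0,0,0,0.9],
    [-40,0,0,0,0,0,0.9],
    [-40,0,0,0,0,0,0.9],
    [0,-30,-60,-0.1,0,0,0.6],
    [0,0,0,-0.1,0,0,0.6]
  ]
}}

```text
t: 9.6
position: [0.5072, -0.0836, 0.1384]
orientation: [-2.116, 1.568, -0.302]
wrist_force: [-0.2, -0.3, 0.1]
gripper_width: 0.0648
```

Run:
```python
from h import *
s,R=st();im,ci=snap('wrist','w4')
hsv=cv2.cvtColor(im,cv2.COLOR_RGB2HSV);m=cv2.inRange(hsv,(0,150,80),(6,255,255))|cv2.inRange(hsv,(174,150,80),(180,255,255))
n,l,stt,c=cv2.connectedComponentsWithStats(m)
for i in range(1,n):
    if stt[i,4]>200: print(stt[i],[onz(ci,q,.061)[:2].round(3) for q in cv2.boxPoints(cv2.minAreaRect(np.argwhere(l==i)[:,::-1].astype(np.float32)))])
im,ci=snap('top','top2');hsv=cv2.cvtColor(im,cv2.COLOR_RGB2HSV);m=cv2.inRange(hsv,(0,150,60),(6,255,255))|cv2.inRange(hsv,(174,150,60),(180,255,255))
m[:200]=0;m[270:]=0;m[:,:235]=0;m[:,320:]=0
p=np.argwhere(m>0)[:,::-1];W=np.array([onz(ci,q,.061)[:2] for q in p]);print(len(p),W.min(0),W.max(0))
```

```text
t 9.6 p [ 0.5072 -0.0836  0.1384] F [-0.2 -0.3  0.1] w 0.0648
[[0.003, -0.97, -0.241], [-0.001, -0.241, 0.97], [-1.0, -0.003, -0.002]] [-0.21  0.15  2.13 -0.    0.85  2.69]
[   0  187   55   76 1595] [array([ 0.756, -0.029]), array([ 0.73 , -0.052]), array([ 0.684, -0.005]), array([0.709, 0.021])]
[254 255  21  17 290] [array([ 0.52 , -0.036]), array([ 0.505, -0.041]), array([ 0.5  , -0.027]), array([ 0.516, -0.021])]
[259 304  22  30 565] [array([0.506, 0.007]), array([0.49 , 0.002]), array([0.481, 0.031]), array([0.497, 0.037])]
82 [ 0.48327585 -0.01785817] [0.5106722  0.04182772]
```

View pics/w4.png

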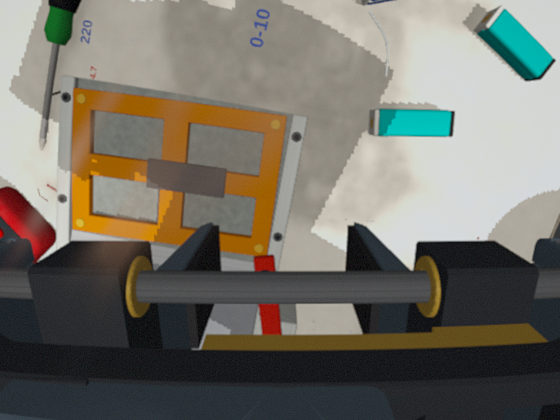

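The picture shows the keeper only at about 1.31 rad (tip at (263,260)). I push it the rest with the closed fingers from the pocket side.

Call:
{"api": "carry_out", "payload": {
  "moves": [
    [0,-27,31,0,0,0,0],
    [0,-27,31,0,0,0,0],
    [0,0,0,0,0,0,0],
    [0,0,0,0,0,0,0],
    [45,0,0,0,0,0,0],
    [40,0,0,0,0,0,0],
    [0,0,0,0,0,0,0]
  ]
}}

```text
t: 10.58
position: [0.5401, -0.0085, 0.05]
orientation: [1.28, 1.566, 3.092]
wrist_force: [-0.2, -0.1, -0.2]
gripper_width: 0.0005
```

Call:
{"api": "carry_out", "payload": {
  "moves": [
    [0,10,-1.5,0,0,0,0],
    [0,10,-1.5,0,0,0,0],
    [0,10,-1.5,0,0,0,0],
    [0,10,-1.5,0,0,0,0],
    [0,10,-1.5,0,0,0,0],
    [0,4,0,0,0,0,0],
    [0,0,0,0,0,0,0],
    [0,-30,0,0,0,0,0]
  ]
}}

```text
t: 11.58
position: [0.5198, -0.0212, 0.052]
orientation: [1.34, 1.569, -3.13]
wrist_force: [0.7, -0.6, 0.5]
gripper_width: 0.0005
```

Call:
{"api": "carry_out", "payload": {
  "moves": [
    [-60,0,0,0,0,0,0],
    [-60,-30,30,0,0,0,0],
    [0,-50,30,0,0,0,0],
    [0,0,0,0,0,0,0]
  ]
}}

```text
t: 12.08
position: [0.5831, 0.0529, 0.1638]
orientation: [-1.791, 1.569, 0.025]
wrist_force: [-0.4, -0.0, -0.5]
gripper_width: 0.0007
```

Run:
```python
from h import *
s,R=st();im,ci=snap('wrist','w5');snap('top','top3')
for f in('w5','top3'):
    im,ci=load(f);hsv=cv2.cvtColor(im,cv2.COLOR_RGB2HSV);m=cv2.inRange(hsv,(0,150,60),(6,255,255))|cv2.inRange(hsv,(174,150,60),(180,255,255))
    n,l,stt,c=cv2.connectedComponentsWithStats(m)
    for i in range(1,n):
        if stt[i,4]>30:
            b=np.array([onz(ci,q,.061)[:2].round(3) for q in cv2.boxPoints(cv2.minAreaRect(np.argwhere(l==i)[:,::-1].astype(np.float32)))])
            if abs(b.mean(0)-[.48,0]).max()<.08: print(f,stt[i],b.tolist())
```

```text
t 12.075 p [0.5831 0.0529 0.1638] F [-0.4 -0.  -0.5] w 0.0007
[[0.002, -0.97, -0.243], [0.0, -0.243, 0.97], [-1.0, -0.001, -0.0]] [ 0.05  0.23  1.98 -0.    0.93  2.95]
w5 [ 385  124   60   97 1689] [[0.491, 0.046], [0.481, -0.041], [0.464, -0.039], [0.473, 0.05]]
```

The keeper now reads about 1.74 rad in w5 (arm from (385,220) to (445,124)), fully open. Before going to the +y end I check for obstacles there.

Run:
```python
from h import *
_,a=load('top3');_,b=load('side0')
def tri(u,v):
    c,d=ray(a,u);e,f=ray(b,v);A=np.stack([d,-f],1);k=np.linalg.lstsq(A,e-c,rcond=None)[0];print((c+d*k[0]).round(3),(e+f*k[1]).round(3))
tri((152,245),(296,145));tri((140,206),(328,150));tri((123,238),(310,136));tri((262,285),(215,180))
im,ci=load('w5')
cv2.imwrite('pics/top3c.png',cv2.resize(load('top3')[0][150:300,60:260],None,fx=4,fy=4)[:,:,::-1])
```

```text
[0.469 0.366 0.026] [0.472 0.367 0.026]
[0.591 0.411 0.01 ] [0.591 0.411 0.01 ]
[0.49  0.46  0.018] [0.493 0.462 0.019]
[0.353 0.025 0.062] [0.328 0.007 0.062]
```

View pics/top3c.png

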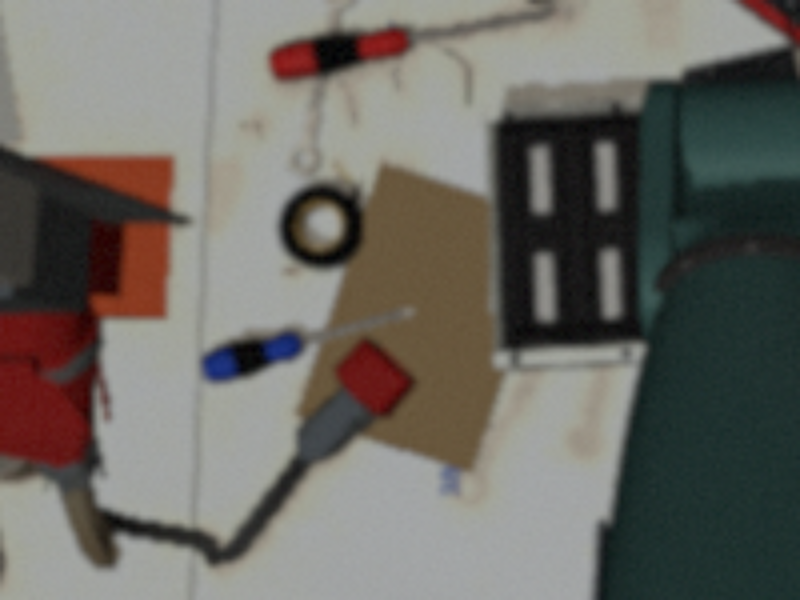

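The crop shows only low items behind the holder (heat tool head at (375,378), driver tip at (408,313), tape at (322,225)), clear of the push area. I turn the gripper half round and go behind the holder.

Call:
{"api": "carry_out", "payload": {
  "moves": [
    [0,0,0,-0.185,0,0,0.8],
    [0,0,0,-0.185,0,0,0.8],
    [0,0,0,-0.185,0,0,0.8],
    [0,0,0,-0.185,0,0,0.8],
    [0,0,0,-0.185,0,0,0.8],
    [0,0,0,-0.185,0,0,0.8],
    [0,0,0,-0.185,0,0,0.8],
    [0,0,0,-0.185,0,0,0.8]
  ]
}}

```text
t: 13.18
position: [0.5798, 0.05, 0.1625]
orientation: [-0.012, 1.569, -2.997]
wrist_force: [-0.8, 0.4, 0.1]
gripper_width: 0.0726
```

Call:
{"api": "carry_out", "payload": {
  "moves": [
    [0,0,0,-0.185,0,0,0.8],
    [0,0,0,-0.185,0,0,0.8],
    [0,0,0,-0.185,0,0,0.8],
    [0,0,0,-0.185,0,0,0.8],
    [0,0,0,-0.185,0,0,0.8],
    [0,0,0,-0.185,0,0,0.8],
    [0,0,0,-0.185,0,0,0.8],
    [0,0,0,-0.185,0,0,0.8]
  ]
}}

```text
t: 14.18
position: [0.5797, 0.05, 0.1625]
orientation: [-1.499, 1.569, -3.004]
wrist_force: [-0.4, 0.1, 0.1]
gripper_width: 0.0725
```

Call:
{"api": "carry_out", "payload": {
  "moves": [
    [0,2,-50.3,0,0,0,0.8],
    [0,2,-50.3,0,0,0,0.8],
    [0,2,-50.3,0,0,0,0.8],
    [0,2,-50.3,0,0,0,0.8],
    [0,2,-50.3,0,0,0,0.8],
    [0,0,0,0,0,0,0.8]
  ]
}}

```text
t: 14.92
position: [0.5748, 0.304, 0.1625]
orientation: [-1.209, 1.57, -2.717]
wrist_force: [-0.5, -0.4, 0.1]
gripper_width: 0.0729
```

Run:
```python
from h import *
s,R=st();J=(.592,.060,.0626);print(wj(J,s['position']));snap('wrist','w6')
```

```text
t 14.925 p [0.5748 0.304  0.1625] F [-0.5 -0.4  0.1] w 0.0729
[[-0.001, 0.998, 0.063], [-0.001, 0.063, -0.998], [-1.0, -0.001, 0.0]] [0.45 0.33 1.85 0.   0.96 0.39]
[-0.00192442  0.24457231]
```

View pics/w6.png

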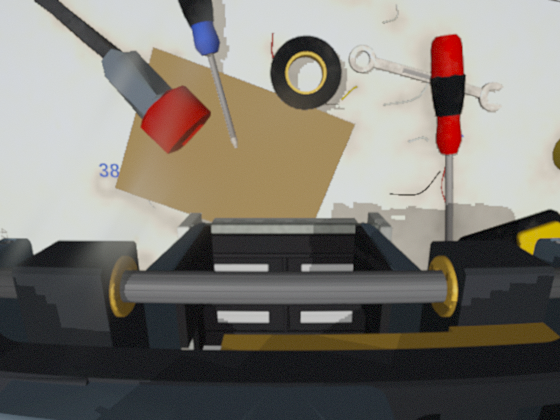

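Call:
{"api": "carry_out", "payload": {
  "moves": [
    [50,0,0,0,0,0,0.8],
    [50,0,0,0,0,0,0.8],
    [40,0,0,0,0,0,0.8],
    [12,0,0,0,0,0,0.8],
    [4,0,0,0,0,0,0.8],
    [4,0,0,0,0,0,0.8]
  ]
}}

```text
t: 15.72
position: [0.5768, 0.3027, 0.0046]
orientation: [1.933, 1.569, 0.422]
wrist_force: [0.1, 0.5, 0.0]
gripper_width: 0.0731
```

Call:
{"api": "carry_out", "payload": {
  "moves": [
    [3,0,0,0,0,0,0.8],
    [3,0,0,0,0,0,0.8],
    [0,0,0,0,0,0,0.8]
  ]
}}

```text
t: 16.1
position: [0.5757, 0.3027, -0.0028]
orientation: [-1.295, 1.571, -2.804]
wrist_force: [-0.4, -0.1, 0.9]
gripper_width: 0.0732
```

Call:
{"api": "carry_out", "payload": {
  "moves": [
    [5,0,0,0,0,0,0.8],
    [5,0,0,0,0,0,0.8],
    [2,0,0,0,0,0,0.8],
    [0,0,0,0,0,0,0.8]
  ]
}}

```text
t: 16.6
position: [0.5756, 0.3026, -0.0151]
orientation: [-1.185, 1.57, -2.695]
wrist_force: [-0.4, -0.3, -0.1]
gripper_width: 0.0729
```

Call:
{"api": "carry_out", "payload": {
  "moves": [
    [2,0,0,0,0,0,0.8],
    [2,0,0,0,0,0,0.8],
    [0,0,0,0,0,0,0.8]
  ]
}}

```text
t: 16.98
position: [0.5757, 0.3026, -0.019]
orientation: [-1.238, 1.571, -2.747]
wrist_force: [-0.4, 0.7, 0.7]
gripper_width: 0.0732
```

Call:
{"api": "carry_out", "payload": {
  "moves": [
    [2,0,0,0,0,0,0.8],
    [2,0,0,0,0,0,0.8],
    [0,0,0,0,0,0,0.8]
  ]
}}

```text
t: 17.35
position: [0.5756, 0.3026, -0.023]
orientation: [-1.162, 1.57, -2.671]
wrist_force: [-0.0, 0.7, 0.3]
gripper_width: 0.0731
```

Call:
{"api": "carry_out", "payload": {
  "moves": [
    [2,0,0,0,0,0,0.8],
    [2,0,0,0,0,0,0.8],
    [0,0,0,0,0,0,0.8]
  ]
}}

```text
t: 17.73
position: [0.5758, 0.3027, -0.0265]
orientation: [-1.161, 1.571, -2.67]
wrist_force: [-2.5, -1.5, 7.4]
gripper_width: 0.0727
```

Contact at a reported z of -0.026: the real finger ends are 26 mm above the reported TCP. I set the tips about 50 mm up and push the holder.

Call:
{"api": "carry_out", "payload": {
  "moves": [
    [-25,0,0,0,0,0,0.8],
    [-26.5,0,0,0,0,0,0.8],
    [0,0,12,0,0,0,0.8],
    [0,0,12,0,0,0,0.8],
    [0,0,12,0,0,0,0.8],
    [0,0,12,0,0,0,0.8],
    [0,0,12,0,0,0,0.8],
    [0,0,12,0,0,0,0.8]
  ]
}}

```text
t: 18.73
position: [0.58, 0.2298, 0.0244]
orientation: [-1.28, 1.57, -2.79]
wrist_force: [-0.5, 1.0, -0.7]
gripper_width: 0.0733
```

Call:
{"api": "carry_out", "payload": {
  "moves": [
    [0,0,12,0,0,0,0.8],
    [0,0,12,0,0,0,0.8],
    [0,0,12,0,0,0,0.8],
    [0,0,12,0,0,0,0.8],
    [0,0,10,0,0,0,0.8],
    [0,0,0,0,0,0,0.8]
  ]
}}

```text
t: 19.48
position: [0.5836, 0.1721, 0.0246]
orientation: [-0.893, 1.57, -2.404]
wrist_force: [0.3, -0.6, -0.2]
gripper_width: 0.0732
```

Run:
```python
from h import *
s,R=st();J=(.592,.060,.0626);print(wj(J,s['position']));snap('wrist','w7')
```

```text
t 19.475 p [0.5836 0.1721 0.0246] F [ 0.3 -0.6 -0.2] w 0.0732
[[-0.0, 0.998, 0.06], [-0.0, 0.06, -0.998], [-1.0, -0.0, 0.0]] [ 0.25  0.47  1.97 -0.    0.7   0.19]
[-0.00133451  0.1124013 ]
```

View pics/w7.png

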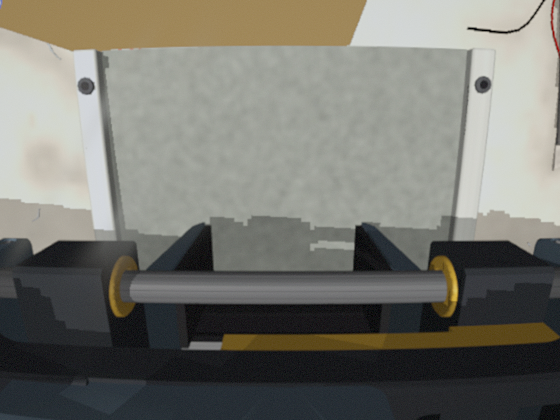

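The ledge behind the fingers is now empty (rows 50–240) and the black holder edge is ahead of the fingers. Continuing over the lip.

Call:
{"api": "carry_out", "payload": {
  "moves": [
    [0,0,9,0,0,0,0.8],
    [0,0,9,0,0,0,0.8],
    [0,0,8,0,0,0,0.8],
    [0,0,6,0,0,0,0.8],
    [0,0,4,0,0,0,0.8],
    [0,0,2,0,0,0,0.8],
    [0,0,0,0,0,0,0.8],
    [0,0,0,0,0,0,0.8]
  ]
}}

```text
t: 20.52
position: [0.586, 0.1351, 0.0247]
orientation: [2.481, 1.571, 0.972]
wrist_force: [0.1, 0.5, 0.6]
gripper_width: 0.0731
```

Run:
```python
from h import *
s,R=st();J=(.592,.060,.0626);print(wj(J,s['position']));a,_=snap('side','side2')
x,y=300,185
cv2.imwrite('pics/side2c.png',cv2.resize(np.clip(a[y-60:y+60,x-80:x+80]*1.4,0,255).astype(np.uint8),None,fx=5,fy=5,interpolation=cv2.INTER_CUBIC)[:,:,::-1])
```

```text
t 20.525 p [0.586  0.1351 0.0247] F [0.1 0.5 0.6] w 0.0731
[[0.0, 0.998, 0.061], [0.0, 0.061, -0.998], [-1.0, 0.0, -0.0]] [0.19 0.46 1.98 0.   0.69 0.13]
[-0.00127925  0.07533545]
```

View pics/side2c.png

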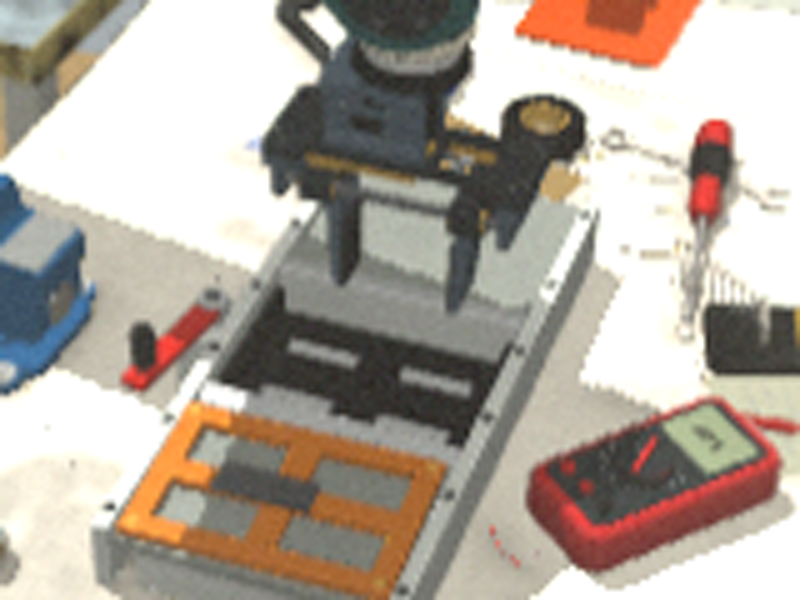

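The side crop shows the holder down in the pocket, with the grey lip face standing above it at (430,300). The keeper is open at (170,345). That is 13 pictures used, so I now check mostly by numbers. Turning for the cells and measuring the holder from above.

Call:
{"api": "carry_out", "payload": {
  "moves": [
    [-60,0,0,0,0,0,0.8],
    [-60,0,0,0,0,0,0.8],
    [-55,0,0,0.1745,0,0,0.8],
    [0,0,0,0.1745,0,0,0.8],
    [0,0,0,0.1745,0,0,0.8],
    [0,0,0,0.1745,0,0,0.8],
    [0,0,0,0.1745,0,0,0.8],
    [0,0,0,0.1745,0,0,0.8]
  ]
}}

```text
t: 21.58
position: [0.5859, 0.1351, 0.1997]
orientation: [-0.939, 1.571, 2.782]
wrist_force: [-0.7, 0.4, 0.4]
gripper_width: 0.073
```

Call:
{"api": "carry_out", "payload": {
  "moves": [
    [0,0,0,0.1745,0,0,0.8],
    [0,0,0,0.1745,0,0,0.8],
    [0,0,0,0.1745,0,0,0.8],
    [0,35.5,35.5,0,0,0,0.8],
    [0,35.5,35.5,0,0,0,0.8],
    [0,0,0,0,0,0,0.8]
  ]
}}

```text
t: 22.32
position: [0.5176, 0.0583, 0.1995]
orientation: [0.195, 1.57, -2.887]
wrist_force: [-0.3, 0.3, 0.8]
gripper_width: 0.0733
```

Run:
```python
from h import *
s,R=st();im,ci=snap('wrist','w8')
J=(.592,.060,.0626)
g=cv2.cvtColor(im,cv2.COLOR_RGB2HSV)
for c in((-.041,-.025),(-.041,.025),(.041,-.025),(.041,.025),(.0,0)): print(c,proj(ci,[*jw(J,c),.014]).round(1))
m=((g[:,:,2]>90)).astype(np.uint8)
n,l,stt,cc=cv2.connectedComponentsWithStats(m)
for i in range(1,n):
    if 300<stt[i,4]<6000:
        q=cv2.minAreaRect(np.argwhere(l==i)[:,::-1].astype(np.float32));w=wj(J,onz(ci,q[0],.014));print(stt[i],np.round(q[0],1),np.round(q[1],1),w.round(4))
```

```text
t 22.325 p [0.5176 0.0583 0.1995] F [-0.3  0.3  0.8] w 0.0733
[[-0.001, 0.06, -0.998], [-0.0, -0.998, -0.06], [-1.0, 0.0, 0.001]] [ 0.07  0.08  2.09 -0.    0.98  1.58]
(-0.041, -0.025) [307.7 149. ]
(-0.041, 0.025) [261.3 149.1]
(0.041, -0.025) [308.6  69.4]
(0.041, 0.025) [260.1  69.5]
(0.0, 0) [284.4 110. ]
[250  45  14  53 708] [256.5  71. ] [52. 13.] [0.0396 0.0287]
[298  46  14  51 671] [304.5  71. ] [50. 13.] [ 0.0394 -0.0208]
[251 126  14  49 646] [257.5 150. ] [48. 13.] [-0.0419  0.0291]
[298 126  14  48 592] [304.5 149.5] [13. 47.] [-0.0415 -0.0215]
[442 257  16  60 376] [449.8 286.4] [59.1 14.5] [-0.2067 -0.2019]
```

The four holder windows match the seated height, giving holder centre (0.591, 0.064) and yaw 0.063. On to the cells.

Call:
{"api": "carry_out", "payload": {
  "moves": [
    [0,54,3.7,0,0,0,0.5],
    [0,54,3.7,0,0,0,0.5],
    [0,54,3.7,0,0,0,0.5],
    [0,54,3.7,0,0,0,0.5],
    [0,54,3.7,0,0,0,0.5],
    [0,54,3.7,0,0,0,0.5],
    [0,54,3.7,0,0,0,0.5],
    [0,0,0,0,0,0,0.5]
  ]
}}

```text
t: 23.38
position: [0.5177, -0.3219, 0.1996]
orientation: [2.334, 1.57, -0.748]
wrist_force: [0.3, 0.5, -0.5]
gripper_width: 0.0455
```

```bash
cat >> h.py <<'E'
H=(.5907,.0638,.0626)
def cells(f,z=.024,amin=500):
    im,ci=load(f);hsv=cv2.cvtColor(im,cv2.COLOR_RGB2HSV);m=cv2.inRange(hsv,(104,130,60),(126,255,255))
    n,l,stt,cc=cv2.connectedComponentsWithStats(m);o=[]
    for i in range(1,n):
        if stt[i,4]<amin: continue
        P=np.argwhere(l==i)[:,::-1];W=np.array([onz(ci,p,z)[:2] for p in P],np.float32)
        (c,wh,a)=cv2.minAreaRect(W);a=np.radians(a)
        if wh[0]<wh[1]: a+=np.pi/2
        a=(a+np.pi/2)%np.pi-np.pi/2
        print(stt[i].tolist(),'c',np.round(c,4),'wh',np.round(sorted(wh),4),'yaw',round(a,3),'hsv',np.median(hsv[l==i],0));o.append((*c,a))
    return o
def goto(x,y,yaw,z=None,R=None):
    s=r.sense();R=Ro.from_euler('xyz',s['orientation']).as_matrix();p=np.array(s['position'])
    cur=np.arctan2(-R[1,2],-R[0,2])   # direction of -tool z
    tn=-( (yaw-cur+np.pi/2)%np.pi-np.pi/2)
    d=R.T@np.array([x-p[0],y-p[1],(z if z is not None else p[2])-p[2]])*1000
    print('shift(mm, current axes)',d.round(1),'turn about x',round(tn,3)); return d,tn
E
python3 - <<'E'
from h import *
st();snap('wrist','w9');o=cells('w9')
for c in o: goto(*c)
E
```

```text
t 23.375 p [ 0.5177 -0.3219  0.1996] F [ 0.3  0.5 -0.5] w 0.0455
[[0.001, 0.059, -0.998], [-0.001, -0.998, -0.059], [-1.0, 0.001, -0.001]] [-0.59  0.22  1.92 -0.    1.    0.92]
[356, 116, 34, 64, 1328] c [ 0.5589 -0.416 ] wh [0.0236 0.0638] yaw 0.356 hsv [107. 239. 178.]
[261, 152, 26, 37, 589] c [ 0.5292 -0.3109] wh [0.0224 0.0349] yaw 0.405 hsv [108. 184. 183.]
[342, 195, 29, 45, 746] c [ 0.4823 -0.4044] wh [0.0238 0.0469] yaw -0.198 hsv [107. 234. 179.]
[229, 208, 40, 57, 1119] c [ 0.4527 -0.289 ] wh [0.0256 0.0645] yaw 0.469 hsv [107. 192. 193.]
shift(mm, current axes) [ -0.   98.2 -35.7] turn about x -0.296
shift(mm, current axes) [  0.   -8.5 -12.3] turn about x -0.345
shift(mm, current axes) [-0.  82.  40.1] turn about x 0.258
shift(mm, current axes) [  0.  -35.   62.8] turn about x -0.409
```

Run:
```python
from h import *
im,ci=load('w9');print(proj(ci,[.574,-.301,.024]))
c=cv2.resize(im[60:280,200:420],None,fx=2.7,fy=2.7,interpolation=cv2.INTER_CUBIC);cv2.imwrite('pics/w9c.png',c[:,:,::-1])
```

```text
[264.75687582 126.89333637]
```

View pics/w9c.png

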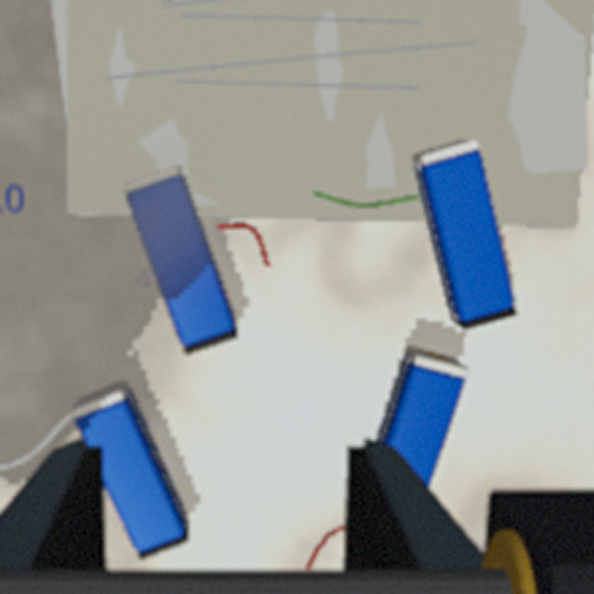

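The crop shows the four blue cells, white ends up: A (180,260), half in shadow so the mask cut it, B (465,235), C (420,420) and D (130,470). There is no turquoise here. I loosen the mask.

```bash
sed -i 's/(104,130,60),(126,255,255)/(104,90,35),(128,255,255)/' h.py
python3 - <<'E'
from h import *
o=cells('w9')
for c in o: goto(c[0]+.0015*np.cos(c[2]),c[1]+.0015*np.sin(c[2]),c[2])
E
```

```text
[356, 116, 34, 64, 1386] c [ 0.5589 -0.4157] wh [0.0247 0.0644] yaw 0.345 hsv [107. 238. 178.]
[248, 126, 39, 63, 1235] c [ 0.5427 -0.3057] wh [0.0227 0.0641] yaw 0.379 hsv [112. 126. 135.]
[341, 195, 31, 46, 788] c [ 0.482 -0.404] wh [0.0245 0.0483] yaw -0.198 hsv [107. 232. 179.]
[228, 208, 41, 57, 1182] c [ 0.4526 -0.2888] wh [0.0265 0.0647] yaw 0.426 hsv [107. 192. 193.]
shift(mm, current axes) [ -0.   97.5 -37.2] turn about x -0.285
shift(mm, current axes) [  0.  -13.4 -27.5] turn about x -0.319
shift(mm, current axes) [-0.  82.  38.9] turn about x 0.257
shift(mm, current axes) [  0.  -35.7  61.5] turn about x -0.366
```

Call:
{"api": "carry_out", "payload": {
  "moves": [
    [0,-13.4,-27.5,-0.16,0,0,0.5],
    [0,0,0,-0.159,0,0,0.5],
    [60,0,0,0,0,0,0.5],
    [60,0,0,0,0,0,0.5],
    [50,0,0,0,0,0,0.5],
    [30,0,0,0,0,0,0.5],
    [14,0,0,0,0,0,0.5],
    [4,0,0,0,0,0,0.5]
  ],
  "newtons": 25
}}

```text
t: 24.42
position: [0.5439, -0.3034, -0.0184]
orientation: [-1.218, 1.571, 2.305]
wrist_force: [-0.3, -0.7, 0.4]
gripper_width: 0.0456
```

Call:
{"api": "carry_out", "payload": {
  "moves": [
    [0,0,0,0,0,0,0.1],
    [0,0,0,0,0,0,0.1],
    [0,0,0,0,0,0,0.1],
    [0,0,0,0,0,0,0.1]
  ]
}}

```text
t: 24.92
position: [0.544, -0.3044, -0.0173]
orientation: [2.313, 1.569, -0.449]
wrist_force: [-1.6, 1.1, 8.0]
gripper_width: 0.0239
```

Call:
{"api": "carry_out", "payload": {
  "moves": [
    [-50,0,0,0,0,0,0.1],
    [-55,0,0,0,0,0,0.1],
    [0,0,0,0,0,0,0.1]
  ]
}}

```text
t: 25.3
position: [0.5458, -0.3056, 0.0912]
orientation: [2.213, 1.564, -0.548]
wrist_force: [-0.1, -1.2, -2.2]
gripper_width: 0.024
```

Run:
```python
from h import *
st()
for c in((-.041,-.025),(-.041,.025),(.041,-.025),(.041,.025)): print(c,jw(H,c));goto(*jw(H,c),H[2])
```

```text
t 25.3 p [ 0.5458 -0.3056  0.0912] F [-0.1 -1.2 -2.2] w 0.024
[[0.006, 0.371, -0.929], [-0.004, -0.929, -0.371], [-1.0, 0.006, -0.004]] [-0.55  0.39  1.93 -0.    0.82  0.64]
(-0.041, -0.025) [0.55134429 0.03628404]
shift(mm, current axes) [  -1.2 -315.4 -132. ] turn about x 0.318
(-0.041, 0.025) [0.54821633 0.08618611]
shift(mm, current axes) [  -1.4 -362.9 -147.6] turn about x 0.318
(0.041, -0.025) [0.63318367 0.04141389]
shift(mm, current axes) [  -0.8 -289.8 -209.9] turn about x 0.318
(0.041, 0.025) [0.63005571 0.09131596]
shift(mm, current axes) [  -1.  -337.3 -225.5] turn about x 0.318
```

Call:
{"api": "carry_out", "payload": {
  "moves": [
    [-2,-48.2,-32.2,0,0,0,0.1],
    [-2,-48.2,-32.2,0,0,0,0.1],
    [0,-48.2,-32.2,0,0,0,0.1],
    [0,-48.2,-32.2,0,0,0,0.1],
    [0,-48.2,-32.2,0,0,0,0.1],
    [0,-48.2,-32.2,0,0,0,0.1],
    [0,-48.2,-32.2,0.159,0,0,0.1],
    [0,0,0,0.159,0,0,0.1]
  ]
}}

```text
t: 26.3
position: [0.6275, 0.0963, 0.0897]
orientation: [-0.402, 1.57, 2.8]
wrist_force: [-0.1, -0.9, -1.5]
gripper_width: 0.0233
```

Call:
{"api": "carry_out", "payload": {
  "moves": [
    [0,0,0,0,0,0,0.1]
  ]
}}

```text
t: 26.42
position: [0.6268, 0.0933, 0.0896]
orientation: [0.082, 1.569, -2.996]
wrist_force: [-0.1, 0.1, -1.3]
gripper_width: 0.0237
```

Run:
```python
from h import *
st();goto(*jw(H,(.041,.025)),H[2]);im,ci=snap('wrist','w10')
J=H
g=cv2.cvtColor(im,cv2.COLOR_RGB2HSV)
print('holder centre at row',proj(ci,[*H[:2],.014]))
m=(g[:,:,2]>90).astype(np.uint8)
n,l,stt,cc=cv2.connectedComponentsWithStats(m)
for i in range(1,n):
    if 300<stt[i,4]<9000:
        q=cv2.minAreaRect(np.argwhere(l==i)[:,::-1].astype(np.float32));print(stt[i],np.round(q[1],1),wj(H,onz(ci,q[0],.014)).round(4),wj(H,onz(ci,q[0],.049)).round(4))
```

```text
t 26.425 p [0.6268 0.0933 0.0896] F [-0.1  0.1 -1.3] w 0.0237
[[-0.001, 0.064, -0.998], [-0.0, -0.998, -0.064], [-1.0, 0.0, 0.001]] [ 0.11  0.41  1.91 -0.    0.83  1.62]
shift(mm, current axes) [-0.   2.2 -3.1] turn about x 0.002
holder centre at row [314.28966667 248.96464482]
[ 258  170   51  101 4423] [100.  50.] [0.025  0.0259] [0.0357 0.0259]
[338 170  19  62 962] [15.8 61.8] [ 0.0413 -0.0249] [ 0.0499 -0.0184]
[215 258  10  61 354] [60.   8.8] [-0.0361  0.0805] [-0.0176  0.0735]
[343 258   9  61 324] [60.  8.] [-0.0359 -0.029 ] [-0.0174 -0.022 ]
[260 304  46  21 896] [20. 45.] [-0.0611  0.0262] [-0.0394  0.0262]
[491 319  27  27 559] [22. 30.] [-0.0843 -0.1806] [-0.0596 -0.1541]
[428 409  69  11 573] [10. 68.] [-0.1815 -0.1563] [-0.1443 -0.1329]
```

```bash
cat >> h.py <<'E'
def inhand(f,tip_below=.006):
    im,ci=load(f);s=r.sense();p=np.array(s['position']);zt=p[2]+.026-tip_below+.024
    col=im[140:262,281].astype(int);hsv=cv2.cvtColor(im,cv2.COLOR_RGB2HSV)[140:262,281]
    b=np.where((hsv[:,0]>103)&(hsv[:,0]<129)&(hsv[:,1]>90))[0]+140
    q=onz(ci,(281,b.min()-.5),zt)[:2]-p[:2];print('blue rows',b.min(),b.max(),'far blue edge ahead of TCP (mm)',(wj((0,0,H[2]),q)*1000).round(1));print(im[b.min()-12:b.min()+3,281].tolist())
E
python3 - <<'E'
from h import *
inhand('w10')
E
```

```text
blue rows 202 261 far blue edge ahead of TCP (mm) [32.4  0.3]
[[107, 105, 99], [108, 107, 102], [110, 110, 102], [128, 125, 121], [153, 151, 143], [170, 167, 160], [175, 174, 165], [176, 173, 166], [172, 170, 162], [169, 165, 157], [148, 147, 141], [107, 110, 126], [48, 69, 126], [0, 52, 126], [6, 55, 130]]
```

Call:
{"api": "carry_out", "payload": {
  "moves": [
    [0,2.2,-2.4,0.002,0,0,0.1],
    [45,0,0,0,0,0,0.1],
    [25,0,0,0,0,0,0.1],
    [8,0,0,0,0,0,0.1],
    [0,0,0,0,0,0,0.1]
  ]
}}

```text
t: 27.1
position: [0.6302, 0.0905, 0.0128]
orientation: [-0.004, 1.571, -3.085]
wrist_force: [-0.6, -0.1, -0.9]
gripper_width: 0.0241
```

Call:
{"api": "carry_out", "payload": {
  "moves": [
    [4,0,0,0,0,0,0.1],
    [4,0,0,0,0,0,0.1],
    [4,0,0,0,0,0,0.1],
    [2,0,0,0,0,0,0.1],
    [0,0,0,0,0,0,0.1]
  ]
}}

```text
t: 27.72
position: [0.6299, 0.0909, -0.0015]
orientation: [0.093, 1.571, -2.989]
wrist_force: [-0.3, -0.3, -1.2]
gripper_width: 0.0239
```

Call:
{"api": "carry_out", "payload": {
  "moves": [
    [2,0,0,0,0,0,0.1],
    [2,0,0,0,0,0,0.1],
    [0,0,0,0,0,0,0.1]
  ]
}}

```text
t: 28.1
position: [0.6306, 0.0909, -0.0039]
orientation: [-3.122, 1.57, 0.08]
wrist_force: [-7.9, -1.4, 20.6]
gripper_width: 0.024
```

Contact came at a cell underside height of about 13.5 mm, which is the cradle floor (a rib would stop it at 19 mm). Releasing.

Call:
{"api": "carry_out", "payload": {
  "moves": [
    [0,0,0,0,0,0,0.36],
    [0,0,0,0,0,0,0.36],
    [-10,0,0,0,0,0,0.36],
    [-50,0,0,0,0,0,0.5],
    [-60,0,0,0,0,0,0.5],
    [-60,0,0,0,0,0,0.5],
    [0,0,58,0,0,0,0.5],
    [0,0,0,0,0,0,0.5]
  ]
}}

```text
t: 29.1
position: [0.569, 0.0872, 0.1753]
orientation: [0.023, 1.57, -3.058]
wrist_force: [0.1, -0.3, -0.4]
gripper_width: 0.0457
```

Run:
```python
from h import *
st();snap('wrist','w11');o=cells('w11',.038)
for c in o: print(wj(H,c).round(4),round(c[2]-H[2],3))
goto(.50,-.38,0)
```

```text
t 29.1 p [0.569  0.0872 0.1753] F [ 0.1 -0.3 -0.4] w 0.0457
[[-0.001, 0.061, -0.998], [-0.0, -0.998, -0.061], [-1.0, 0.0, 0.001]] [0.11 0.2  1.99 0.   0.95 1.62]
[270, 90, 27, 71, 1901] c [0.6287 0.0895] wh [0.0246 0.064 ] yaw 0.061 hsv [109. 186. 185.]
[0.0395 0.0233] -0.002
shift(mm, current axes) [-1.000e-01  4.622e+02  9.910e+01] turn about x 0.06
```

Call:
{"api": "carry_out", "payload": {
  "moves": [
    [0,52.5,19.7,0,0,0,0.5],
    [0,52.5,19.7,0,0,0,0.5],
    [0,52.5,19.7,0,0,0,0.5],
    [0,52.5,19.7,0,0,0,0.5],
    [0,52.5,19.7,0,0,0,0.5],
    [0,52.5,19.7,0,0,0,0.5],
    [0,52.5,19.7,-0.183,0,0,0.5],
    [0,0,0,-0.182,0,0,0.5]
  ]
}}

```text
t: 30.15
position: [0.4572, -0.2895, 0.175]
orientation: [1.846, 1.57, -0.875]
wrist_force: [-0.1, 1.2, 0.1]
gripper_width: 0.0454
```

Call:
{"api": "carry_out", "payload": {
  "moves": [
    [0,0,0,0,0,0,0.5]
  ]
}}

```text
t: 30.28
position: [0.4577, -0.2868, 0.1747]
orientation: [2.432, 1.571, -0.293]
wrist_force: [-0.0, 0.3, -0.4]
gripper_width: 0.0456
```

Run:
```python
from h import *
st();goto(.454,-.2882,.426,-.018);snap('wrist','w12');cells('w12',.024,150)
```

```text
t 30.275 p [ 0.4577 -0.2868  0.1747] F [-0.   0.3 -0.4] w 0.0456
[[0.0, 0.405, -0.914], [-0.0, -0.914, -0.405], [-1.0, 0.0, -0.0]] [-0.6   0.14  2.06  0.    0.93  0.55]
shift(mm, current axes) [192.7  -0.2   4. ] turn about x -0.009
[425, 112, 33, 68, 1609] c [ 0.5584 -0.4146] wh [0.0258 0.065 ] yaw 0.346 hsv [107. 249. 169.]
[269, 159, 24, 64, 1406] c [ 0.4521 -0.2879] wh [0.0227 0.0649] yaw 0.448 hsv [107. 210. 177.]
[364, 186, 55, 61, 1429] c [ 0.4738 -0.4018] wh [0.0257 0.0649] yaw -0.187 hsv [107. 249. 169.]
```

Call:
{"api": "carry_out", "payload": {
  "moves": [
    [0,-1.2,4,-0.02,0,0,0.5],
    [60,0,0,0,0,0,0.5],
    [60,0,0,0,0,0,0.5],
    [40,0,0,0,0,0,0.5],
    [20,0,0,0,0,0,0.5],
    [10,0,0,0,0,0,0.5],
    [0,0,0,0,0,0,0.5]
  ]
}}

```text
t: 31.2
position: [0.4532, -0.2862, -0.0153]
orientation: [-1.043, 1.57, 2.538]
wrist_force: [-0.3, -0.1, 0.0]
gripper_width: 0.0455
```

Call:
{"api": "carry_out", "payload": {
  "moves": [
    [0,0,0,0,0,0,0.1],
    [0,0,0,0,0,0,0.1],
    [0,0,0,0,0,0,0.1],
    [0,0,0,0,0,0,0.1],
    [-50,0,0,0,0,0,0.1],
    [-55,0,0,0,0,0,0.1],
    [0,0,0,0,0,0,0.1]
  ]
}}

```text
t: 32.08
position: [0.4553, -0.288, 0.0937]
orientation: [2.097, 1.564, -0.605]
wrist_force: [-1.1, -1.2, -2.1]
gripper_width: 0.0241
```

Run:
```python
from h import *
st();goto(*jw(H,(.041,-.025)),H[2])
```

```text
t 32.075 p [ 0.4553 -0.288   0.0937] F [-1.1 -1.2 -2.1] w 0.0241
[[0.006, 0.425, -0.905], [-0.004, -0.905, -0.425], [-1.0, 0.006, -0.003]] [-0.61  0.26  2.1   0.    0.77  0.52]
shift(mm, current axes) [-3.000e-01 -2.226e+02 -3.010e+02] turn about x 0.376
```

Call:
{"api": "carry_out", "payload": {
  "moves": [
    [0,-31.8,-43,0,0,0,0.1],
    [0,-31.8,-43,0,0,0,0.1],
    [0,-31.8,-43,0,0,0,0.1],
    [0,-31.8,-43,0,0,0,0.1],
    [0,-31.8,-43,0,0,0,0.1],
    [0,-31.8,-43,0,0,0,0.1],
    [0,-31.8,-43,0.185,0,0,0.1],
    [0,0,0,0.185,0,0,0.1]
  ]
}}

```text
t: 33.08
position: [0.6318, 0.0458, 0.0886]
orientation: [-0.529, 1.57, 2.679]
wrist_force: [-0.6, -0.3, -1.3]
gripper_width: 0.024
```

Call:
{"api": "carry_out", "payload": {
  "moves": [
    [0,0,0,0,0,0,0.1]
  ]
}}

```text
t: 33.2
position: [0.6303, 0.0433, 0.0885]
orientation: [-0.013, 1.569, -3.084]
wrist_force: [-0.8, -0.1, -0.5]
gripper_width: 0.0237
```

Run:
```python
from h import *
st();goto(*jw(H,(.041,-.025)),H[2]);snap('wrist','w13');inhand('w13')
```

```text
t 33.2 p [0.6303 0.0433 0.0885] F [-0.8 -0.1 -0.5] w 0.0237
[[-0.002, 0.071, -0.997], [-0.0, -0.997, -0.071], [-1.0, -0.0, 0.002]] [ 0.03  0.4   1.91 -0.    0.83  1.53]
shift(mm, current axes) [-0.   2.1 -2.8] turn about x 0.008
blue rows 201 261 far blue edge ahead of TCP (mm) [32.9  0.4]
[[109, 107, 102], [104, 102, 95], [109, 108, 101], [121, 117, 111], [149, 146, 139], [168, 167, 158], [175, 173, 164], [176, 173, 166], [173, 169, 163], [167, 163, 156], [151, 148, 141], [111, 112, 129], [47, 65, 124], [0, 52, 127], [0, 55, 129]]
```

Call:
{"api": "carry_out", "payload": {
  "moves": [
    [0,2.1,-1.7,0.008,0,0,0.1],
    [45,0,0,0,0,0,0.1],
    [28,0,0,0,0,0,0.1],
    [8,0,0,0,0,0,0.1],
    [4,0,0,0,0,0,0.1],
    [2,0,0,0,0,0,0.1],
    [0,0,0,0,0,0,0.1]
  ]
}}

```text
t: 34.12
position: [0.6334, 0.0409, 0.0034]
orientation: [3.132, 1.57, 0.051]
wrist_force: [-0.2, -0.1, -1.8]
gripper_width: 0.0237
```

Call:
{"api": "carry_out", "payload": {
  "moves": [
    [2,0,0,0,0,0,0.1],
    [1,0,0,0,0,0,0.1],
    [0,0,0,0,0,0,0.1]
  ]
}}

```text
t: 34.5
position: [0.6328, 0.041, -0.0003]
orientation: [-0.191, 1.571, 3.012]
wrist_force: [0.7, -0.0, -0.2]
gripper_width: 0.0237
```

Call:
{"api": "carry_out", "payload": {
  "moves": [
    [1,0,0,0,0,0,0.1],
    [0,0,0,0,0,0,0.36],
    [0,0,0,0,0,0,0.36],
    [-10,0,0,0,0,0,0.36],
    [-50,0,0,0,0,0,0.5],
    [-60,0,0,0,0,0,0.5],
    [-60,0,0,0,0,0,0.5],
    [0,0,58,0,0,0,0.5]
  ]
}}

```text
t: 35.5
position: [0.5796, 0.0376, 0.1846]
orientation: [3.107, 1.561, 0.026]
wrist_force: [0.0, 0.4, -1.0]
gripper_width: 0.0456
```

Run:
```python
from h import *
st();snap('wrist','w14');o=cells('w14',.038)
for c in o: print(wj(H,c).round(4),round(c[2]-H[2],3))
goto(.4753,-.4021,-.187);goto(.5598,-.4141,.346)
```

```text
t 35.5 p [0.5796 0.0376 0.1846] F [ 0.   0.4 -1. ] w 0.0456
[[0.01, 0.061, -0.998], [0.0, -0.998, -0.061], [-1.0, 0.0, -0.01]] [0.02 0.19 1.99 0.   0.95 1.53]
[217, 101, 80, 71, 4062] c [0.6289 0.0642] wh [0.0671 0.0749] yaw -1.504 hsv [108. 189. 185.]
[ 0.0382 -0.002 ] -1.566
shift(mm, current axes) [1.000e-01 4.328e+02 1.203e+02] turn about x 0.248
shift(mm, current axes) [  0.  449.9  36.7] turn about x -0.285
```

Call:
{"api": "carry_out", "payload": {
  "moves": [
    [0,54.1,15,0,0,0,0.5],
    [0,54.1,15,0,0,0,0.5],
    [0,54.1,15,0,0,0,0.5],
    [0,54.1,15,0,0,0,0.5],
    [0,54.1,15,0,0,0,0.5],
    [0,54.1,15,0,0,0,0.5],
    [0,54.1,15,0.124,0,0,0.5],
    [0,54.1,0,0.124,0,0,0.5]
  ]
}}

```text
t: 36.55
position: [0.4889, -0.4027, 0.1793]
orientation: [2.803, 1.571, -0.53]
wrist_force: [-0.2, -0.4, 0.3]
gripper_width: 0.0454
```

Call:
{"api": "carry_out", "payload": {
  "moves": [
    [0,0,0,0,0,0,0.5],
    [0,0,0,0,0,0,0.5]
  ]
}}

```text
t: 36.8
position: [0.4895, -0.4005, 0.1787]
orientation: [-0.778, 1.57, 2.177]
wrist_force: [0.1, 0.5, 0.1]
gripper_width: 0.0456
```

Run:
```python
from h import *
st();snap('wrist','w15');o=cells('w15',.024,150)
for c in o: goto(c[0]+.0014*np.cos(c[2]),c[1]+.0014*np.sin(c[2]),c[2],-.0155)
```

```text
t 36.8 p [ 0.4895 -0.4005  0.1787] F [0.1 0.5 0.1] w 0.0456
[[-0.0, -0.186, -0.983], [0.0, -0.983, 0.186], [-1.0, -0.0, 0.0]] [-0.72  0.29  1.88  0.    0.98  1.03]
[260, 78, 51, 69, 1545] c [ 0.5595 -0.4175] wh [0.0223 0.0646] yaw 0.347 hsv [110. 160. 164.]
[278, 169, 23, 61, 1328] c [ 0.4736 -0.4048] wh [0.0222 0.0634] yaw -0.19 hsv [107. 207. 172.]
shift(mm, current axes) [194.2   3.6 -73.1] turn about x -0.533
shift(mm, current axes) [194.2   7.8  13.5] turn about x 0.004
```

Call:
{"api": "carry_out", "payload": {
  "moves": [
    [0,6.8,13.5,0.004,0,0,0.5],
    [60,0,0,0,0,0,0.5],
    [60,0,0,0,0,0,0.5],
    [40,0,0,0,0,0,0.5],
    [24,0,0,0,0,0,0.5],
    [10,0,0,0,0,0,0.5],
    [0,0,0,0,0,0,0.5]
  ]
}}

```text
t: 37.72
position: [0.4751, -0.4049, -0.0151]
orientation: [-0.558, 1.57, 2.393]
wrist_force: [0.5, -0.1, 0.1]
gripper_width: 0.0454
```

Call:
{"api": "carry_out", "payload": {
  "moves": [
    [0,0,0,0,0,0,0.1],
    [0,0,0,0,0,0,0.1],
    [0,0,0,0,0,0,0.1],
    [0,0,0,0,0,0,0.1],
    [-50,0,0,0,0,0,0.1],
    [-55,0,0,0,0,0,0.1],
    [0,0,0,0,0,0,0.1]
  ]
}}

```text
t: 38.6
position: [0.4773, -0.407, 0.0941]
orientation: [2.586, 1.564, -0.747]
wrist_force: [-0.2, -0.4, -1.8]
gripper_width: 0.0238
```

Run:
```python
from h import *
st();goto(*jw(H,(-.041,.025)),H[2])
```

```text
t 38.6 p [ 0.4773 -0.407   0.0941] F [-0.2 -0.4 -1.8] w 0.0238
[[0.005, -0.19, -0.982], [-0.005, -0.982, 0.19], [-1.0, 0.004, -0.006]] [-0.74  0.39  1.93 -0.    0.82  1.02]
shift(mm, current axes) [  -2.  -497.7   24. ] turn about x -0.254
```

Call:
{"api": "carry_out", "payload": {
  "moves": [
    [-1,-55.3,2.7,0,0,0,0.1],
    [-1,-55.3,2.7,0,0,0,0.1],
    [0,-55.3,2.7,0,0,0,0.1],
    [0,-55.3,2.7,0,0,0,0.1],
    [0,-55.3,2.7,0,0,0,0.1],
    [0,-55.3,2.7,0,0,0,0.1],
    [0,-55.3,2.7,0,0,0,0.1],
    [0,-55.3,2.7,0,0,0,0.1]
  ]
}}

```text
t: 39.6
position: [0.5375, 0.0352, 0.0908]
orientation: [0.204, 1.57, -3.129]
wrist_force: [0.7, 0.5, -0.9]
gripper_width: 0.0238
```

Call:
{"api": "carry_out", "payload": {
  "moves": [
    [0,-55.3,2.4,-0.127,0,0,0.1],
    [0,0,0,-0.127,0,0,0.1],
    [0,0,0,0,0,0,0.1]
  ]
}}

```text
t: 39.98
position: [0.5456, 0.0885, 0.0908]
orientation: [0.1, 1.569, -2.978]
wrist_force: [-0.6, -0.2, -1.6]
gripper_width: 0.0237
```

Run:
```python
from h import *
st();goto(*jw(H,(-.041,.025)),H[2],-.0008);snap('wrist','w16');inhand('w16')
```

```text
t 39.975 p [0.5456 0.0885 0.0908] F [-0.6 -0.2 -1.6] w 0.0237
[[-0.001, 0.063, -0.998], [-0.0, -0.998, -0.063], [-1.0, 0.0, 0.001]] [ 0.12  0.29  2.07 -0.    0.78  1.63]
shift(mm, current axes) [91.5  2.4 -2.6] turn about x 0.001
blue rows 140 261 far blue edge ahead of TCP (mm) [59.7  0.2]
[[34, 76, 152], [28, 76, 151], [32, 77, 152], [33, 77, 152], [34, 77, 151], [31, 76, 151], [33, 78, 151], [29, 73, 150], [34, 76, 152], [35, 77, 151], [30, 75, 151], [31, 73, 144], [30, 65, 131], [37, 56, 102], [42, 48, 63]]
```

Run:
```python
from h import *
im,ci=load('w16');print([(v,im[v,281].tolist()) for v in range(150,214,2)])
p=np.array(r.sense()['position'])
for v in(200,202,204):print(v,(wj((0,0,H[2]),onz(ci,(281,v-.5),p[2]+.044)[:2]-p[:2])*1000).round(1))
```

```text
[(150, [49, 50, 55]), (152, [32, 35, 42]), (154, [41, 38, 46]), (156, [40, 41, 48]), (158, [44, 43, 50]), (160, [38, 40, 40]), (162, [39, 39, 42]), (164, [44, 42, 47]), (166, [39, 41, 44]), (168, [36, 35, 43]), (170, [91, 93, 93]), (172, [161, 159, 160]), (174, [162, 163, 162]), (176, [162, 162, 161]), (178, [160, 161, 162]), (180, [161, 162, 160]), (182, [163, 163, 163]), (184, [162, 162, 160]), (186, [129, 126, 122]), (188, [123, 122, 115]), (190, [126, 123, 117]), (192, [125, 122, 117]), (194, [148, 145, 139]), (196, [192, 189, 181]), (198, [197, 195, 188]), (200, [186, 181, 174]), (202, [106, 115, 145]), (204, [12, 68, 148]), (206, [6, 68, 152]), (208, [0, 70, 155]), (210, [14, 71, 155]), (212, [15, 73, 155])]
200 [33.3  0.2]
202 [32.3  0.2]
204 [31.4  0.2]
```

Call:
{"api": "carry_out", "payload": {
  "moves": [
    [0,2.4,-1.9,0,0,0,0.1],
    [45,0,0,0,0,0,0.1],
    [30,0,0,0,0,0,0.1],
    [8,0,0,0,0,0,0.1],
    [4,0,0,0,0,0,0.1],
    [2,0,0,0,0,0,0.1],
    [0,0,0,0,0,0,0.1]
  ]
}}

```text
t: 40.9
position: [0.5488, 0.0858, 0.0034]
orientation: [-3.086, 1.57, 0.118]
wrist_force: [-0.5, 0.2, -0.9]
gripper_width: 0.0239
```

Call:
{"api": "carry_out", "payload": {
  "moves": [
    [2,0,0,0,0,0,0.1],
    [1,0,0,0,0,0,0.1],
    [0,0,0,0,0,0,0.1]
  ]
}}

```text
t: 41.28
position: [0.5482, 0.0858, -0.0003]
orientation: [0.262, 1.571, -2.816]
wrist_force: [1.1, -0.1, -1.8]
gripper_width: 0.0236
```

Call:
{"api": "carry_out", "payload": {
  "moves": [
    [1,0,0,0,0,0,0.1],
    [0,0,0,0,0,0,0.36],
    [0,0,0,0,0,0,0.36],
    [-10,0,0,0,0,0,0.36],
    [-50,0,0,0,0,0,0.5],
    [-60,0,0,0,0,0,0.5],
    [-60,20,25,0,0,0,0.5],
    [0,0,0,0,0,0,0.5]
  ]
}}

```text
t: 42.28
position: [0.528, 0.0655, 0.1786]
orientation: [-3.13, 1.564, 0.074]
wrist_force: [1.7, 0.1, -0.5]
gripper_width: 0.0458
```

```bash
sed -i 's/(104,90,35)/(104,130,70)/' h.py
python3 - <<'E'
from h import *
st();snap('wrist','w17');o=cells('w17',.038)
for c in o: print(wj(H,c).round(4),round(c[2]-H[2],3))
goto(.5595,-.4155,.346)
E
```

```text
t 42.275 p [0.528  0.0655 0.1786] F [ 1.7  0.1 -0.5] w 0.0458
[[0.007, 0.062, -0.998], [0.001, -0.998, -0.062], [-1.0, -0.0, -0.007]] [ 0.08  0.12  2.08 -0.    0.93  1.59]
[249, 44, 28, 73, 1888] c [0.6283 0.0895] wh [0.0243 0.0642] yaw 0.073 hsv [108. 215. 141.]
[303, 45, 28, 72, 1903] c [0.6309 0.04  ] wh [0.0247 0.0632] yaw 0.072 hsv [108. 219. 141.]
[251, 136, 26, 66, 1658] c [0.5464 0.0843] wh [0.0242 0.0632] yaw 0.058 hsv [108. 201. 140.]
[0.0391 0.0233] 0.01
[ 0.0387 -0.0263] 0.01
[-0.043   0.0233] -0.005
shift(mm, current axes) [-1.000e-01  4.824e+02 -2.200e+00] turn about x -0.284
```

Call:
{"api": "carry_out", "payload": {
  "moves": [
    [0,53.6,0,0,0,0,0.5],
    [0,53.6,0,0,0,0,0.5],
    [0,53.6,0,0,0,0,0.5],
    [0,53.6,0,0,0,0,0.5],
    [0,53.6,0,0,0,0,0.5],
    [0,53.6,0,0,0,0,0.5],
    [0,53.6,0,0,0,0,0.5],
    [0,53.6,0,-0.142,0,0,0.5]
  ]
}}

```text
t: 43.32
position: [0.5531, -0.3632, 0.172]
orientation: [-0.852, 1.568, 2.497]
wrist_force: [0.8, 0.2, 0.1]
gripper_width: 0.0455
```

Call:
{"api": "carry_out", "payload": {
  "moves": [
    [0,54,8,-0.142,0,0,0.5],
    [0,0,0,0,0,0,0.5],
    [0,0,0,0,0,0,0.5]
  ]
}}

```text
t: 43.7
position: [0.5561, -0.4156, 0.1721]
orientation: [-1.083, 1.568, 2.405]
wrist_force: [-0.2, 1.0, 0.4]
gripper_width: 0.0456
```

```bash
sed -i 's/(104,130,70)/(104,90,35)/' h.py
python3 - <<'E'
from h import *
st();snap('wrist','w18');o=cells('w18',.024,150)
for c in o: goto(c[0]+.0014*np.cos(c[2]),c[1]+.0014*np.sin(c[2]),c[2],-.0155)
E
```

```text
t 43.7 p [ 0.5561 -0.4156  0.1721] F [-0.2  1.   0.4] w 0.0456
[[-0.002, 0.339, -0.941], [0.002, -0.941, -0.339], [-1.0, -0.002, 0.001]] [-0.68  0.39  1.75  0.    1.    0.55]
[274, 151, 23, 64, 1444] c [ 0.5598 -0.4171] wh [0.0221 0.0639] yaw 0.355 hsv [107. 206. 186.]
shift(mm, current axes) [188.    3.3  -4.2] turn about x -0.008
```

Call:
{"api": "carry_out", "payload": {
  "moves": [
    [0,2.8,-4.2,-0.005,0,0,0.5],
    [60,0,0,0,0,0,0.5],
    [60,0,0,0,0,0,0.5],
    [40,0,0,0,0,0,0.5],
    [18,0,0,0,0,0,0.5],
    [10,0,0,0,0,0,0.5],
    [0,0,0,0,0,0,0.5]
  ]
}}

```text
t: 44.62
position: [0.5621, -0.4178, -0.0134]
orientation: [2.12, 1.57, -0.67]
wrist_force: [0.0, 0.2, 0.7]
gripper_width: 0.0454
```

Call:
{"api": "carry_out", "payload": {
  "moves": [
    [0,0,0,0,0,0,0.1],
    [0,0,0,0,0,0,0.1],
    [0,0,0,0,0,0,0.1],
    [0,0,0,0,0,0,0.1],
    [-50,0,0,0,0,0,0.1],
    [-55,0,0,0,0,0,0.1],
    [0,0,0,0,0,0,0.1]
  ]
}}

```text
t: 45.5
position: [0.5638, -0.4194, 0.0956]
orientation: [2.116, 1.564, -0.673]
wrist_force: [0.2, -0.2, -1.0]
gripper_width: 0.0241
```

Run:
```python
from h import *
st();goto(*jw(H,(-.041,-.025)),H[2])
```

```text
t 45.5 p [ 0.5638 -0.4194  0.0956] F [ 0.2 -0.2 -1. ] w 0.0241
[[0.006, 0.345, -0.939], [-0.004, -0.939, -0.345], [-1.0, 0.006, -0.004]] [-0.67  0.49  1.77 -0.    0.88  0.55]
shift(mm, current axes) [  -2.1 -432.1 -145.4] turn about x 0.289
```

Call:
{"api": "carry_out", "payload": {
  "moves": [
    [-1,-54,-18.2,0,0,0,0.1],
    [-1,-54,-18.2,0,0,0,0.1],
    [0,-54,-18.2,0,0,0,0.1],
    [0,-54,-18.2,0,0,0,0.1],
    [0,-54,-18.2,0,0,0,0.1],
    [0,-54,-18.2,0,0,0,0.1],
    [0,-54,-18.2,0,0,0,0.1],
    [0,-54,-18.2,0.145,0,0,0.1]
  ]
}}

```text
t: 46.5
position: [0.5485, 0.0398, 0.0921]
orientation: [-0.174, 1.57, -3.111]
wrist_force: [1.8, 1.2, -1.4]
gripper_width: 0.024
```

Call:
{"api": "carry_out", "payload": {
  "moves": [
    [0,0,0,0.144,0,0,0.1],
    [0,0,0,0,0,0,0.1],
    [0,0,0,0,0,0,0.1]
  ]
}}

```text
t: 46.88
position: [0.549, 0.0376, 0.0924]
orientation: [-0.044, 1.57, -3.12]
wrist_force: [0.2, -0.9, -1.2]
gripper_width: 0.0237
```

Run:
```python
from h import *
st();goto(*jw(H,(-.041,-.025)),H[2],.001);im,ci=snap('wrist','w19');print([(v,im[v,281].tolist()) for v in range(192,210)])
p=np.array(r.sense()['position'])
for v in(198,200,202,204):print(v,(wj((0,0,H[2]),onz(ci,(281,v-.5),p[2]+.044-.002)[:2]-p[:2])*1000).round(1))
```

```text
t 46.875 p [0.549  0.0376 0.0924] F [ 0.2 -0.9 -1.2] w 0.0237
[[-0.001, 0.065, -0.998], [-0.0, -0.998, -0.065], [-1.0, -0.0, 0.001]] [0.03 0.29 2.08 0.   0.78 1.53]
shift(mm, current axes) [91.4  1.5 -2.3] turn about x 0.003
[(192, [150, 147, 140]), (193, [180, 178, 170]), (194, [191, 189, 180]), (195, [195, 192, 186]), (196, [196, 192, 184]), (197, [191, 187, 179]), (198, [183, 180, 170]), (199, [160, 157, 153]), (200, [97, 107, 138]), (201, [28, 66, 142]), (202, [0, 64, 146]), (203, [0, 66, 147]), (204, [3, 71, 150]), (205, [4, 69, 152]), (206, [6, 71, 153]), (207, [0, 68, 153]), (208, [4, 72, 154]), (209, [19, 72, 156])]
198 [33.6 -0.1]
200 [32.7 -0.1]
202 [31.7 -0.1]
204 [30.8 -0.1]
```

Call:
{"api": "carry_out", "payload": {
  "moves": [
    [0,1.5,-1.6,0,0,0,0.1],
    [45,0,0,0,0,0,0.1],
    [28,0,0,0,0,0,0.1],
    [8,0,0,0,0,0,0.1],
    [5,0,0,0,0,0,0.1],
    [2,0,0,0,0,0,0.1],
    [0,0,0,0,0,0,0.1]
  ]
}}

```text
t: 47.8
position: [0.5515, 0.0367, 0.0055]
orientation: [3.119, 1.57, 0.04]
wrist_force: [0.7, -0.2, -0.4]
gripper_width: 0.0238
```

Call:
{"api": "carry_out", "payload": {
  "moves": [
    [2,0,0,0,0,0,0.1],
    [1,0,0,0,0,0,0.1],
    [0,0,0,0,0,0,0.1]
  ]
}}

```text
t: 48.18
position: [0.5509, 0.0367, 0.0018]
orientation: [-0.105, 1.571, 3.099]
wrist_force: [-0.5, -0.1, -1.3]
gripper_width: 0.024
```

Call:
{"api": "carry_out", "payload": {
  "moves": [
    [1,0,0,0,0,0,0.1],
    [0,0,0,0,0,0,0.36],
    [0,0,0,0,0,0,0.36],
    [-10,0,0,0,0,0,0.36],
    [-50,0,0,0,0,0,0.5],
    [-60,0,0,0,0,0,0.5],
    [-60,-25,25,0,0,0,0.5],
    [0,0,0,0,0,0,0.5]
  ]
}}

```text
t: 49.18
position: [0.5285, 0.0586, 0.1794]
orientation: [-3.122, 1.564, 0.083]
wrist_force: [-0.5, -0.1, -0.4]
gripper_width: 0.0458
```

```bash
sed -i 's/(104,90,35)/(104,130,70)/' h.py
python3 - <<'E'
from h import *
s,R=st();im,ci=snap('wrist','w20');o=cells('w20',.038)
for c in o: print(wj(H,c).round(4),round(c[2]-H[2],3))
hsv=cv2.cvtColor(im,cv2.COLOR_RGB2HSV)
snap('top','top4');im,ci=load('top4');hsv=cv2.cvtColor(im,cv2.COLOR_RGB2HSV);m=cv2.inRange(hsv,(8,120,60),(20,255,255));m[:150]=0;m[250:]=0;m[:,:255]=0;m[:,335:]=0
W=np.array([onz(ci,p,.054)[:2] for p in np.argwhere(m>0)[:,::-1]],np.float32);q=cv2.minAreaRect(W);print('frame',q,wj(H,q[0]))
E
```

```text
t 49.175 p [0.5285 0.0586 0.1794] F [-0.5 -0.1 -0.4] w 0.0458
[[0.007, 0.064, -0.998], [0.001, -0.998, -0.064], [-1.0, -0.0, -0.007]] [0.07 0.12 2.08 0.   0.93 1.57]
[241, 44, 29, 73, 1897] c [0.6284 0.0893] wh [0.0252 0.0641] yaw 0.059 hsv [108. 216. 144.]
[296, 45, 27, 72, 1898] c [0.6311 0.0399] wh [0.0241 0.0633] yaw 0.071 hsv [108. 216. 140.]
[244, 136, 26, 66, 1639] c [0.5463 0.0842] wh [0.0243 0.0634] yaw 0.055 hsv [109. 194. 138.]
[294, 136, 27, 66, 1641] c [0.5495 0.0359] wh [0.0246 0.0634] yaw 0.06 hsv [107. 231. 137.]
[0.0392 0.0231] -0.003
[ 0.0389 -0.0264] 0.008
[-0.043   0.0231] -0.007
[-0.0429 -0.0253] -0.002
frame ((0.601561427116394, -0.08536159992218018), (0.17072463035583496, 0.11875104904174805), 5.610489845275879) [ 0.00150873 -0.14954891]
```

All four cells read within 3 mm of their cradle centres and aligned within 0.01 rad. Now round to the outer end of the frame.

Call:
{"api": "carry_out", "payload": {
  "moves": [
    [0,0,0,-0.1745,0,0,0.8],
    [0,0,0,-0.1745,0,0,0.8],
    [0,0,0,-0.1745,0,0,0.8],
    [0,0,0,-0.1745,0,0,0.8],
    [0,0,0,-0.1745,0,0,0.8],
    [0,0,0,-0.1745,0,0,0.8],
    [0,0,0,-0.1745,0,0,0.8],
    [0,0,0,-0.1745,0,0,0.8]
  ]
}}

```text
t: 50.28
position: [0.5265, 0.0572, 0.1729]
orientation: [-1.384, 1.568, -3.061]
wrist_force: [-1.0, -0.6, 1.3]
gripper_width: 0.073
```

Call:
{"api": "carry_out", "payload": {
  "moves": [
    [0,0,0,-0.1745,0,0,0.8],
    [0,12.5,48.7,0,0,0,0.8],
    [0,12.5,48.7,0,0,0,0.8],
    [0,12.5,48.7,0,0,0,0.8],
    [0,12.5,48.7,0,0,0,0.8],
    [0,12.5,48.7,0,0,0,0.8],
    [0,0,0,0,0,0,0.8],
    [0,0,0,0,0,0,0.8]
  ]
}}

```text
t: 51.28
position: [0.6039, -0.1813, 0.173]
orientation: [-1.994, 1.568, 2.78]
wrist_force: [-0.3, 1.3, 0.4]
gripper_width: 0.0729
```

Run:
```python
from h import *
s,R=st();print(wj(H,s['position']));d=totool(np.array([*jw(H,(0,-.245)),.0245])-np.array(s['position']));print(d.round(1))
```

```text
t 51.275 p [ 0.6039 -0.1813  0.173 ] F [-0.3  1.3  0.4] w 0.0729
[[-0.003, 0.998, 0.062], [0.001, 0.062, -0.998], [-1.0, -0.003, -0.001]] [-0.33  0.29  1.89  0.    0.97 -0.39]
[-0.00217926 -0.24548148]
[148.5   2.6  -0.3]
```

Call:
{"api": "carry_out", "payload": {
  "moves": [
    [55,2.2,0,0,0,0,0.8],
    [55,0,0,0,0,0,0.8],
    [30,0,0,0,0,0,0.8],
    [8.5,0,0,0,0,0,0.8],
    [0,0,0,0,0,0,0.8],
    [0,0,-12,0,0,0,0.8],
    [0,0,-12,0,0,0,0.8],
    [0,0,-12,0,0,0,0.8]
  ]
}}

```text
t: 52.28
position: [0.6057, -0.1449, 0.0275]
orientation: [1.042, 1.568, -0.465]
wrist_force: [0.5, -4.7, 6.7]
gripper_width: 0.073
```

Call:
{"api": "carry_out", "payload": {
  "moves": [
    [0,0,-12,0,0,0,0.8],
    [0,0,-12,0,0,0,0.8],
    [0,0,-12,0,0,0,0.8],
    [0,0,-12,0,0,0,0.8],
    [0,0,-12,0,0,0,0.8],
    [0,0,-12,0,0,0,0.8],
    [0,0,0,0,0,0,0.8]
  ]
}}

```text
t: 53.15
position: [0.6011, -0.0724, 0.0275]
orientation: [1.418, 1.569, -0.089]
wrist_force: [-0.4, 3.5, 11.2]
gripper_width: 0.0732
```

```bash
cat >> h.py <<'E'
def frame(f,z):
    im,ci=load(f);hsv=cv2.cvtColor(im,cv2.COLOR_RGB2HSV);m=cv2.inRange(hsv,(8,150,60),(20,255,255));m[235:]=0
    n,l,stt,cc=cv2.connectedComponentsWithStats(m);i=1+np.argmax(stt[1:,4])
    W=np.array([onz(ci,p,z)[:2] for p in np.argwhere(l==i)[:,::-1]],np.float32);q=cv2.minAreaRect(W);print('frame',stt[i],np.round(q[1],4),round(q[2],2),[wj(H,p).round(4).tolist() for p in cv2.boxPoints(q)])
E
python3 - <<'E'
from h import *
s,R=st();print(wj(H,s['position']));snap('wrist','w21');frame('w21',.054)
E
```

```text
t 53.15 p [ 0.6011 -0.0724  0.0275] F [-0.4  3.5 11.2] w 0.0732
[[0.002, 0.998, 0.063], [-0.0, 0.063, -0.998], [-1.0, 0.002, 0.0]] [-0.16  0.46  1.98  0.    0.7  -0.22]
[ 0.00186043 -0.13655931]
frame [  102    72   366   163 28902] [0.1732 0.0793] 3.61 [[-0.0843, -0.0476], [-0.0843, -0.1269], [0.0889, -0.1268], [0.0889, -0.0476]]
```

The upward force of 11 N means the fingers rode up onto the frame's top, having moved it only 42 mm. I back off behind the frame and push lower.

Call:
{"api": "carry_out", "payload": {
  "moves": [
    [-30,0,0,0,0,0,0.8],
    [0,0,40,0,0,0,0.8],
    [0,0,28,0,0,0,0.8],
    [0,0,0,0,0,0,0.8],
    [0,0,0,0,0,0,0.8]
  ]
}}

```text
t: 53.82
position: [0.6042, -0.1405, 0.0562]
orientation: [-2.39, 1.57, 2.385]
wrist_force: [-0.2, 0.4, -0.1]
gripper_width: 0.073
```

Run:
```python
from h import *
s,R=st();print(wj(H,s['position']));snap('wrist','w22');frame('w22',.054);o=cells('w22',.038)
for c in o: print(wj(H,c).round(4))
```

```text
t 53.825 p [ 0.6042 -0.1405  0.0562] F [-0.2  0.4 -0.1] w 0.073
[[-0.0, 0.998, 0.063], [0.0, 0.063, -0.998], [-1.0, -0.0, -0.0]] [-0.27  0.44  1.94  0.    0.76 -0.33]
[ 0.00074183 -0.20474659]
frame [  125     0   324   174 23110] [0.1724 0.0936] 3.67 [[-0.084, -0.0745], [-0.0838, -0.1681], [0.0885, -0.1679], [0.0884, -0.0743]]
```

Call:
{"api": "carry_out", "payload": {
  "moves": [
    [25,0,0,0,0,0,0.8],
    [7,0,0,0,0,0,0.8],
    [2.7,0,0,0,0,0,0.8],
    [0,0,0,0,0,0,0.8]
  ]
}}

```text
t: 54.38
position: [0.6047, -0.1412, 0.0218]
orientation: [1.294, 1.571, -0.214]
wrist_force: [0.9, 0.3, 0.6]
gripper_width: 0.0731
```

Call:
{"api": "carry_out", "payload": {
  "moves": [
    [0,0,-8,0,0,0,0.8],
    [0,0,-8,0,0,0,0.8],
    [0,0,-8,0,0,0,0.8],
    [0,0,-8,0,0,0,0.8],
    [0,0,-8,0,0,0,0.8]
  ]
}}

```text
t: 55.0
position: [0.6022, -0.101, 0.0217]
orientation: [1.057, 1.57, -0.451]
wrist_force: [0.4, -2.7, 2.8]
gripper_width: 0.0728
```

Call:
{"api": "carry_out", "payload": {
  "moves": [
    [0,0,-8,0,0,0,0.8],
    [0,0,-8,0,0,0,0.8],
    [0,0,-8,0,0,0,0.8],
    [0,0,-8,0,0,0,0.8],
    [0,0,-8,0,0,0,0.8]
  ]
}}

```text
t: 55.62
position: [0.5994, -0.061, 0.0215]
orientation: [-0.801, 1.571, -2.309]
wrist_force: [0.3, -2.6, 2.5]
gripper_width: 0.0729
```

Run:
```python
from h import *
s,R=st();print(wj(H,s['position']));snap('wrist','w23');frame('w23',.054)
```

```text
t 55.625 p [ 0.5994 -0.061   0.0215] F [ 0.3 -2.6  2.5] w 0.0729
[[-0.0, 0.998, 0.063], [-0.0, 0.063, -0.998], [-1.0, -0.0, 0.0]] [-0.14  0.47  1.98 -0.    0.69 -0.2 ]
[ 0.00091859 -0.12513775]
frame [   86     0   400   226 34226] [0.1773 0.1041] 3.65 [[-0.0868, -0.0044], [-0.0867, -0.1086], [0.0906, -0.1084], [0.0905, -0.0042]]
```

Call:
{"api": "carry_out", "payload": {
  "moves": [
    [0,0,-8,0,0,0,0.8],
    [0,0,-8,0,0,0,0.8],
    [-1.5,0,-7,0,0,0,0.8],
    [-1.5,0,-7,0,0,0,0.8],
    [0,0,-6,0,0,0,0.8],
    [0,0,-5,0,0,0,0.8],
    [0,0,0,0,0,0,0.8]
  ]
}}

```text
t: 56.55
position: [0.5969, -0.0202, 0.0244]
orientation: [-2.75, 1.571, 2.025]
wrist_force: [-0.6, -1.0, -0.0]
gripper_width: 0.0734
```

Run:
```python
from h import *
s,R=st();print(wj(H,s['position']));snap('wrist','w24');frame('w24',.054);frame('w24',.0475)
```

```text
t 56.55 p [ 0.5969 -0.0202  0.0244] F [-0.6 -1.  -0. ] w 0.0734
[[-0.0, 0.998, 0.063], [0.0, 0.063, -0.998], [-1.0, -0.0, -0.0]] [-0.07  0.46  1.99  0.    0.69 -0.14]
[ 0.00092498 -0.08426914]
frame [  103     0   366   224 37596] [0.1724 0.1045] 3.67 [[-0.0845, 0.0368], [-0.0844, -0.0677], [0.088, -0.0674], [0.0879, 0.0371]]
frame [  103     0   366   224 37596] [0.1791 0.1085] 3.67 [[-0.0878, 0.0388], [-0.0877, -0.0697], [0.0914, -0.0695], [0.0913, 0.0391]]
```

Call:
{"api": "carry_out", "payload": {
  "moves": [
    [0,0,-4,0,0,0,0.8],
    [0,0,-3,0,0,0,0.8],
    [0,0,-3,0,0,0,0.8],
    [0,0,0,0,0,0,0.8],
    [0,0,0,0,0,0,0.8]
  ]
}}

```text
t: 57.22
position: [0.5963, -0.0106, 0.0245]
orientation: [-1.898, 1.571, 2.877]
wrist_force: [-1.1, -0.8, -0.4]
gripper_width: 0.0735
```

Run:
```python
from h import *
s,R=st();print(wj(H,s['position']));snap('wrist','w25');frame('w25',.054);frame('w25',.0475)
```

```text
t 57.225 p [ 0.5963 -0.0106  0.0245] F [-1.1 -0.8 -0.4] w 0.0735
[[-0.0, 0.998, 0.063], [0.0, 0.063, -0.998], [-1.0, -0.0, -0.0]] [-0.06  0.46  1.99  0.    0.69 -0.12]
[ 0.00092507 -0.07464859]
frame [  103     0   365   230 39169] [0.1642 0.1076] 3.64 [[-0.0803, 0.0465], [-0.0802, -0.0612], [0.084, -0.061], [0.0839, 0.0466]]
frame [  103     0   365   230 39169] [0.1706 0.1118] 3.64 [[-0.0834, 0.0485], [-0.0833, -0.0633], [0.0872, -0.0632], [0.0871, 0.0486]]
```

Call:
{"api": "carry_out", "payload": {
  "moves": [
    [-50,0,0,0,0,0,0.5],
    [-60,0,0,0,0,0,0.5],
    [-60,0,0,0,0,0,0.5],
    [0,0,0,0,0,0,0.5],
    [0,0,0,0,0,0,0.5]
  ]
}}

```text
t: 57.9
position: [0.596, -0.0107, 0.1942]
orientation: [-1.879, 1.571, 2.896]
wrist_force: [0.5, 0.8, -0.8]
gripper_width: 0.0458
```

Run:
```python
from h import *
s,R=st();im,ci=snap('wrist','w26');frame('w26',.0475);frame('w26',.054)
hsv=cv2.cvtColor(im,cv2.COLOR_RGB2HSV);m=cv2.inRange(hsv,(8,150,60),(20,255,255));m[235:]=0
# side lengths front vs rear (tilt check)
c=max(cv2.findContours(m,cv2.RETR_EXTERNAL,cv2.CHAIN_APPROX_NONE)[0],key=cv2.contourArea)
q=cv2.approxPolyDP(c,0.03*cv2.arcLength(c,True),True)[:,0];W=np.array([onz(ci,p,.0475)[:2] for p in q]);print([wj(H,w).round(4).tolist() for w in W])
cv2.imwrite('pics/w26v.png',im[:,:,::-1])
```

```text
t 57.9 p [ 0.596  -0.0107  0.1942] F [ 0.5  0.8 -0.8] w 0.0458
[[-0.0, 0.998, 0.063], [0.0, 0.063, -0.998], [-1.0, -0.0, -0.0]] [-0.06  0.21  1.94  0.    0.99 -0.12]
frame [  192    47   186   128 11932] [0.1713 0.1185] 3.63 [[-0.084, 0.0558], [-0.0839, -0.0627], [0.0874, -0.0626], [0.0874, 0.0559]]
frame [  192    47   186   128 11932] [0.1681 0.1163] 3.63 [[-0.0824, 0.0546], [-0.0823, -0.0616], [0.0858, -0.0615], [0.0857, 0.0548]]
[[-0.0826, 0.0544], [-0.0816, -0.0625], [0.0864, -0.0625], [0.0861, 0.0554]]
```

View pics/w26v.png

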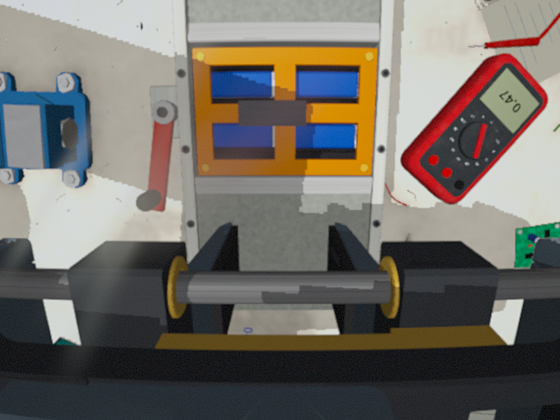

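The picture shows the frame level between the lips (rows 40 and 185), blue cells in all four windows, and the keeper open with its pivot at (164,112) and knob at (148,201). Now I close the keeper.

Run:
```python
from h import *
_,ci=load('w26')
pv=onz(ci,(164,112),.063)[:2];kn=onz(ci,(148,201),.095)[:2];d=kn-pv
print('pivot',pv,wj(H,pv),'knob',kn,np.linalg.norm(d),'theta',-(np.arctan2(d[1],d[0])-H[2]))
pv=jw(H,(-.1085,-.001));print(pv)
s,R=st();goto(kn[0],kn[1],0,.044)
arc(1.74,.0,16,-1.74/16,1.74)
```

```text
pivot [0.48284544 0.05457078] [-0.10822068 -0.00246386] knob [ 0.47808006 -0.02167454] 0.07639409617259371 theta 1.6958157329555625
[0.48247508 0.05601429]
t 57.95 p [ 0.5955 -0.0107  0.1934] F [-0.7  0.2  0.5] w 0.0456
[[-0.002, 0.998, 0.063], [0.0, 0.063, -0.998], [-1.0, -0.002, -0.0]] [-0.06  0.21  1.95 -0.    0.99 -0.12]
shift(mm, current axes) [ 149.6 -117.7    3.7] turn about x -1.508
[0, np.float64(-8.7), np.float64(0.5), -0.10875]
[0, np.float64(-8.7), np.float64(0.5), -0.10875]
[0, np.float64(-8.7), np.float64(0.5), -0.10875]
[0, np.float64(-8.7), np.float64(0.5), -0.10875]
[0, np.float64(-8.7), np.float64(0.5), -0.10875]
[0, np.float64(-8.7), np.float64(0.5), -0.10875]
[0, np.float64(-8.7), np.float64(0.5), -0.10875]
[0, np.float64(-8.7), np.float64(0.5), -0.10875]
[0, np.float64(-8.7), np.float64(0.5), -0.10875]
[0, np.float64(-8.7), np.float64(0.5), -0.10875]
[0, np.float64(-8.7), np.float64(0.5), -0.10875]
[0, np.float64(-8.7), np.float64(0.5), -0.10875]
[0, np.float64(-8.7), np.float64(0.5), -0.10875]
[0, np.float64(-8.7), np.float64(0.5), -0.10875]
[0, np.float64(-8.7), np.float64(0.5), -0.10875]
[0, np.float64(-8.7), np.float64(0.5), -0.10875]
```

Call:
{"api": "carry_out", "payload": {
  "moves": [
    [0,0,0,0.1745,0,0,0.5],
    [0,0,0,0.1745,0,0,0.5],
    [0,0,0,0.1745,0,0,0.5],
    [0,0,0,0.1745,0,0,0.5],
    [0,0,0,0.1745,0,0,0.5],
    [0,0,0,0.1745,0,0,0.5],
    [0,0,0,0.1745,0,0,0.5],
    [0,0,0,0.1745,0,0,0.5]
  ]
}}

```text
t: 58.95
position: [0.5954, -0.0106, 0.1926]
orientation: [-0.292, 1.568, 3.081]
wrist_force: [0.2, -0.3, -0.0]
gripper_width: 0.0457
```

Call:
{"api": "carry_out", "payload": {
  "moves": [
    [0,0,0,0.1745,0,0,0.5],
    [0,3,58,0,0,0,0.5],
    [0,3,58,0,0,0,0.5],
    [0,0,0,0,0,0,0.5],
    [0,0,0,0,0,0,0.5]
  ]
}}

```text
t: 59.58
position: [0.481, -0.024, 0.1939]
orientation: [-0.202, 1.57, 3.002]
wrist_force: [1.2, 0.4, 0.6]
gripper_width: 0.0456
```

Run:
```python
from h import *
s,R=st();print(totool(np.array([.4775,-.024,.044])-np.array(s['position'])).round(1))
```

```text
t 59.575 p [ 0.481  -0.024   0.1939] F [1.2 0.4 0.6] w 0.0456
[[-0.001, 0.063, -0.998], [0.0, -0.998, -0.063], [-1.0, -0.0, 0.001]] [-0.1   0.02  2.16  0.    0.96  1.41]
[149.9  -0.2   3.4]
```

Call:
{"api": "carry_out", "payload": {
  "moves": [
    [55,0,3.4,0,0,0,0.5],
    [50,0,0,0,0,0,0.5],
    [30,0,0,0,0,0,0.5],
    [14,0,0,0,0,0,0.5],
    [0,0,0,0,0,0,0.1],
    [0,0,0,0,0,0,0.1],
    [0,0,0,0,0,0,0.1],
    [0,0,0,0,0,0,0.1]
  ],
  "newtons": 12
}}

```text
t: 60.58
position: [0.4783, -0.0235, 0.0464]
orientation: [-2.716, 1.569, 0.488]
wrist_force: [1.2, 10.2, 2.4]
gripper_width: 0.0165
```

Run:
```python
from h import *
s,R=st();arc(1.73,-.02,15,0,0)
```

```text
t 60.575 p [ 0.4783 -0.0235  0.0464] F [ 1.2 10.2  2.4] w 0.0165
[[0.002, 0.062, -0.998], [0.001, -0.998, -0.062], [-1.0, -0.001, -0.002]] [-0.1   0.27  2.22  0.    0.64  1.41]
[0, np.float64(0.9), np.float64(-9.3), 0]
[0, np.float64(-0.1), np.float64(-9.3), 0]
[0, np.float64(-1.2), np.float64(-9.2), 0]
[0, np.float64(-2.3), np.float64(-9.0), 0]
[0, np.float64(-3.3), np.float64(-8.7), 0]
[0, np.float64(-4.3), np.float64(-8.3), 0]
[0, np.float64(-5.3), np.float64(-7.7), 0]
[0, np.float64(-6.1), np.float64(-7.0), 0]
[0, np.float64(-6.9), np.float64(-6.3), 0]
[0, np.float64(-7.6), np.float64(-5.4), 0]
[0, np.float64(-8.2), np.float64(-4.5), 0]
[0, np.float64(-8.6), np.float64(-3.5), 0]
[0, np.float64(-9.0), np.float64(-2.5), 0]
[0, np.float64(-9.2), np.float64(-1.4), 0]
[0, np.float64(-9.3), np.float64(-0.4), 0]
```

Call:
{"api": "carry_out", "payload": {
  "moves": [
    [0,-0.6,-9.3,0,0,0,0.1],
    [0,-0.1,-9.3,0,0,0,0.1],
    [0,-1.2,-9.2,0,0,0,0.1],
    [0,-2.3,-9,0,0,0,0.1],
    [0,-3.3,-8.7,0,0,0,0.1],
    [0,-4.3,-8.3,0,0,0,0.1],
    [0,-5.3,-7.7,0,0,0,0.1],
    [0,-6.1,-7,0,0,0,0.1]
  ]
}}

```text
t: 61.58
position: [0.5487, 0.0015, 0.0472]
orientation: [2.748, 1.562, -0.329]
wrist_force: [17.8, -23.5, -7.4]
gripper_width: 0.0218
```

Call:
{"api": "carry_out", "payload": {
  "moves": [
    [0,-6.9,-6.3,0,0,0,0.1],
    [0,-7.6,-5.4,0,0,0,0.1],
    [0,-8.2,-4.5,0,0,0,0.1],
    [0,-8.6,-3.5,0,0,0,0.1],
    [0,-9,-2.5,0,0,0,0.1],
    [0,-9.2,-1.4,0,0,0,0.1],
    [0,-9.3,-0.4,0,0,0,0.1],
    [0,0,0,0,0,0,0.1]
  ]
}}

```text
t: 62.58
position: [0.566, 0.0625, 0.0466]
orientation: [2.375, 1.567, -0.702]
wrist_force: [4.5, -24.2, 4.9]
gripper_width: 0.0183
```

Run:
```python
from h import *
s,R=st();p=wj(H,s['position']);print(p,np.arctan2(-p[1]-.002,p[0]+.1085))
```

```text
t 62.575 p [0.566  0.0625 0.0466] F [  4.5 -24.2   4.9] w 0.0183
[[0.003, 0.065, -0.998], [-0.002, -0.998, -0.065], [-1.0, 0.003, -0.003]] [ 0.07  0.39  2.05 -0.    0.7   1.58]
[-0.02469275  0.00027088] -0.02708979360615075
```

Call:
{"api": "carry_out", "payload": {
  "moves": [
    [0,2.5,0,0,0,0,0.1],
    [0,0,0,0,0,0,0.1],
    [0,0,0,0,0,0,0.4],
    [0,0,0,0,0,0,0.5],
    [-30,0,0,0,0,0,0.5],
    [-60,0,0,0,0,0,0.5],
    [-60,0,55,0,0,0,0.5],
    [0,0,0,0,0,0,0.5]
  ]
}}

```text
t: 63.58
position: [0.5224, 0.0585, 0.1848]
orientation: [-3.116, 1.566, 0.088]
wrist_force: [0.2, 0.3, -0.1]
gripper_width: 0.0453
```

Run:
```python
from h import *
s,R=st();im,ci=snap('wrist','w27');frame('w27',.0475)
hsv=cv2.cvtColor(im,cv2.COLOR_RGB2HSV);m=cv2.inRange(hsv,(0,150,80),(6,255,255))|cv2.inRange(hsv,(174,150,80),(180,255,255))
n,l,stt,c=cv2.connectedComponentsWithStats(m)
for i in range(1,n):
    if stt[i,4]>150:
        b=np.array([onz(ci,q,.061)[:2] for q in np.argwhere(l==i)[:,::-1]],np.float32);q=cv2.minAreaRect(b);print(stt[i],np.round(q[1],3),q[2],[wj(H,p).round(4).tolist() for p in cv2.boxPoints(q)])
```

```text
t 63.575 p [0.5224 0.0585 0.1848] F [ 0.2  0.3 -0.1] w 0.0453
[[0.005, 0.063, -0.998], [0.0, -0.998, -0.063], [-1.0, -0.0, -0.005]] [0.07 0.1  2.09 0.   0.94 1.57]
frame [  218    17   135   188 10635] [0.1705 0.1195] 3.65 [[-0.0832, 0.0558], [-0.0831, -0.0637], [0.0874, -0.0635], [0.0873, 0.056]]
[274 133  19  16 221] [0.013 0.016] 3.3168447017669678 [[-0.0275, 0.006], [-0.0276, -0.0103], [-0.0142, -0.0104], [-0.0142, 0.0059]]
[ 273  158   21   69 1151] [0.065 0.018] 3.256057024002075 [[-0.1014, 0.0073], [-0.1015, -0.0109], [-0.0367, -0.0113], [-0.0366, 0.0069]]
[   0  187   37   52 1161] [0.04  0.056] 81.46847534179688 [[-0.1244, 0.2504], [-0.0694, 0.2386], [-0.061, 0.2776], [-0.116, 0.2894]]
```

View pics/w27.png

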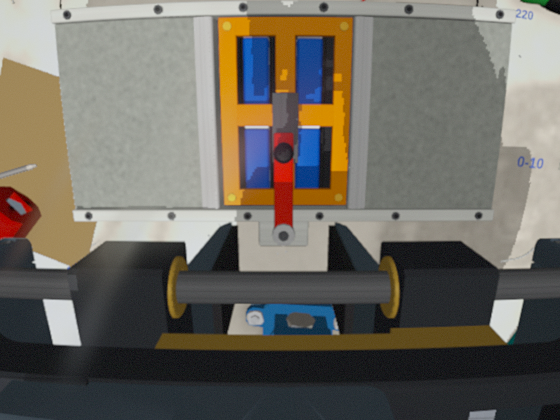

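The picture shows the keeper lying straight over the middle of the frame (pivot (283,235), knob (283,152)), frame seated, cells in the four windows, gripper clear. Handing in.

Call:
{"api": "carry_out", "payload": {
  "moves": [
    [0,0,0,0,0,0,0.5],
    [0,0,0,0,0,0,0.5]
  ]
}}

```text
t: 63.88
position: [0.5224, 0.0584, 0.1801]
orientation: [-0.013, 1.568, -3.091]
wrist_force: [0.3, -0.4, 0.4]
gripper_width: 0.0454
```

```bash
python3 -c "
from rig import r
print(r.finish_job())"
```

```text
the job is handed in; nothing more can be done
None
```

The battery pack is made up and the job was handed in at about 64 s of the 210 s allowed. I opened the keeper to about 1.74 rad and slid the holder into the pocket. Then I laid all four blue cells in their cradles, slid the frame over its lip onto the holder, and swung the keeper back.

**Last checks:**
- **Frame:** it measures full size at its seated height and is centred about 4 mm from the measured holder centre along the jig. It lies between both lips, with blue showing in all four windows.
- **Keeper:** it is within about 0.01 rad of closed.
- **Cells:** before the frame went on, all four read within 3 mm of their cradle centres and within 0.01 rad of the holder's axis. I did not measure cell heights from the pictures. I judged them seated by the heights at which they were set down, and because the frame dropped on level.
- **Gripper:** it is clear of everything.

**What disagreed or went wrong on the way:**
- The real finger ends are 26 mm above the reported TCP, found by touching the bench. Because of this, the first try at the keeper passed over its knob.
- The grip slackened near the end of the keeper swing, so I pushed the arm the rest of the way open.
- One cell was found about 3 cm from where the top camera first showed it.
- The first push on the frame rode up onto its top, so I backed off and pushed lower.
- The keeper met its closed stop with about 24 N at the wrist before I backed off.
- I did not re-measure the tools around the jig at the end. I saw no sign of touching them, apart from an unexplained 12 N at the wrist when the grip slackened beside the vise.

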